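# Build a sieve stack on the bench shaker and turn it up

### The arm

A 6-joint arm with a two-finger parallel gripper is mounted at the origin on a cart in front of the work surface, level with it; the furniture and walls round the work are solid. World frame = base frame: x ahead of the robot, y to its left, z up, the work surface at z = 0. Lengths are in m, angles in rad, forces in N, time in s.
With the tool pointing down it reaches from about 0.425 to 1.125 m from the base axis. Payload 14.9 kg.
Tool frame: the origin (TCP) lies at the very end of the fingers, on their centre line; the grasp point (between the pads) lies 19 mm behind it; z points along the fingers, y is the line along which they close (so a half turn about z gives the same grasp; the last joint's range is limited). The gripper opens to 91 mm and grips with 3 to 60 N. Pads are 32 mm wide; open, the fingers measure 118 mm over their backs; the gripper's body (76 mm by 178 mm) begins 60 mm behind the grasp point.
Start: joints at [1.163, 0.379, 1.734, -0, 1.028, -0.033], TCP at [0.256, 0.651, 0.214] pointing down, gripper open.
Joint ranges: [-2.77, 2.77], [-0.74, 2.19], [0, 2.66], [-1.06, 4.2], [0.31, 2.87], [-3.08, 3.08]. Speed limits (rad/s): [1.89, 1.89, 2.39, 3.14, 3.14, 3.14].

### API

Orientations are given as a unit quaternion [x, y, z, w].
In Python, from plant import env, snapshot, camera_params, workorder gives the robot as it stands. The module is installed in compiled form; this text tells all that it offers.
- The arm moves only by the tool move_arm, never from a script. Its argument "increments" is a list of rows, each a list of 7 numbers: the shift along the tool's x, y, z in cm, then the turn, a rotation vector about the tool's x, y, z in degrees, then the finger opening in cm, from 0 to 9.12. In form: [[dx, dy, dz, rx, ry, rz, grip], ...]. A call has 1 to 8 rows; each row shifts and turns the commanded pose from where the row before left it, along the tool's axes as they then stand; what a row does not reach is not made up. A row lasts 1/10 s, in which the tool goes at most 50 mm and 8.59 degrees, less where a joint would pass 70% of its speed; a pose out of reach is approached as far as the arm can. A call is refused whole if a number of a shift passes 5 or a number of a turn 8.59, either way. A call with a gripper value outside its range is refused whole. The fingers move at their own pace and stop on an object; "force" is the grip in N (left out, the last holds). Time passes only in rows, so rows that do not move let the fingers close. It gives the time, the measured TCP pose, the force, the opening and the grip force at its end, in the units of the state.
- env.get_state(): the state, without advancing time (a new reading comes with each control period).
- snapshot(name): name is "side" or "top" or "wrist"; returns the picture (420x560x3 uint8, blue, green, red); there is no depth.
- camera_params(name): a dict with "vfov" (degrees; the focal length in pixels is half the picture's height over the tangent of half this angle, whatever the lens; pixels are square), "cx", "cy" (the principal point, pixels), "k1" (the pictures are not rectified: a ray, as slopes to the right and down, at radius r is drawn at 1 + k1 r^2 times it, then the intrinsics apply), "camera_from_world" (4x4, takes a point from world to camera coordinates); the wrist camera has in their place "hand_eye" (4x4, takes a point from camera to tool coordinates, whose origin is the TCP and whose axes are the flange's). Camera axes: x right, y down, z forward; pixel columns grow to the right and rows downward; lengths in m; the calibration is good to about 2 mm. A picture is of the moment at which its call begins: read the wrist's pose just before it. camera_params takes no time and is no camera call.
- workorder.hand_in(): hands the job in; it is judged then, once.
The state is a dict: "time": time; "qpos": joint angles; "joint_velocities": joint speeds; "joint_torque": joint torques, N m; "tool_pos": TCP position; "tcp_rot": TCP orientation; "wrist_force": force on the tool from outside, world axes, zero at the start; "torque": the same for the moment, N m; "width": opening from 0.0 (shut) to 1.0 (fully open); "finger_force": force on a finger pad.
Only numpy, scipy, OpenCV 4.12 (cv2) and the standard library are available. Lean on these libraries where they do the work, as an engineer would, in place of code of your own. Each camera call takes 0.05 s, during which the arm holds its last target. There are 200 camera calls.

### The job

Build the sieve stack on the round spring plate of the bench shaker: first the pan, then the sieve, then the lid, each right way up, centred and flat on the one below, set down gently and never pushing the spring plate down to its stop. Then roll the top of the shaker's edge thumbwheel away from you (from the robot) until it reaches its stop. Leave the cast, the bur block and the bowl where they are.

Things in the scene. Friction and masses are not known exactly. Their poses are not given: they have to be found in the camera images.
- pan: Plain aluminium cup, 66 mm diameter, 24 mm high (the tallest of the three), 0.17 to 0.36 kg; for contact a solid cylinder, gripped across its diameter. Origin: centre of its flat underside; z: out of its open top. It starts in any of the rack's three places, underside on the slope, top facing up and to the robot. Turning about its own axis means nothing.
- sieve: Aluminium ring with a wire mesh inside and a groove round the outside, 66 mm diameter, 20 mm high; for contact a solid cylinder. 0.15 to 0.31 kg. Origin: centre of the underside; z: out of its top. It starts in another place of the rack, lying like the pan.
- lid: Aluminium lid, 66 mm diameter, 14 mm high, with a chamfered upper rim and a shallow round dish (27 mm) in its top; the flattest of the three; for contact a solid cylinder. 0.14 to 0.28 kg. Origin: centre of the underside; z: out of its top. It starts in the remaining place of the rack, lying like the others.
- rack: Fixed grey rack, 110 x 292 mm; its face slopes up along x at 0.52 rad. Origin: centre of the underside; x: level, away from the low front edge; y: along it. Slope normal (-0.497, 0, 0.868) here. Three places at y = -95, 0, 95 mm, middles 36 mm above the table. Discs lie on the slope against two 8 mm pins, 11 mm tall, 24 mm left and right under the lower rim; 29 mm free between discs along y.
- shaker: Fixed grey bench sieve shaker, 128 mm (x) by 210 mm (y), deck 50 mm above the table. Origin: centre of its underside; x: away from its front edge; y: along its long side. The spring plate stands at y = 40 mm, the thumbwheel at y = -65 mm, both at x = 0.
- plate_top (a point): Centre of the upper face of the shaker's round aluminium spring plate (84 mm diameter, with an engraved 70 mm centring ring; 76 mm above the table when unloaded), moving with the plate.
- spring_plate (a joint): How far the spring plate has sunk, m: 0 unloaded, 0.016 at its stop. It only moves straight down, on springs of about 1.2 N per mm, so it sinks some 1 to 3 mm under each layer's weight and gives under a touch.
- wheel_top (a point): Highest point of the thumbwheel, a black ribbed wheel 44 mm in diameter and 8 mm thick standing 8 mm out of a 50 x 13 mm slot in the shaker's deck; its axle is level, along the shaker's y. This point is fixed to the shaker, 58 mm above the table, and does not turn with the wheel.
- thumbwheel (a joint): Thumbwheel angle, rad: 0 at one stop, 2.6 at the other (full). It grows as the wheel's top rolls to the shaker's +x (away from its front edge, to the thick end of the wedge mark beside the slot). It stays where left; about 1 N at the rim turns it, so a fingertip laid on it with 3 to 8 N and drawn along +x rolls it, with little or no slip.
- cast: Plaster dental cast, 53 x 58 x 26 mm, a bystander. Origin: centre of the underside.
- bur_block: Round block with burs, 61 mm diameter, 32 mm high, a bystander. Origin: centre of the underside.
- bowl: Green mixing bowl, 87 mm diameter, 43 mm high, a bystander. Origin: centre of the underside.
There are look-alikes about, which are no part of the job. What is shaped like the sieve but green is not meant.

How it is judged:
By the outcome, as a careful person would: the job done as asked, in the order asked, and still so for the second after the job is handed in, with the robot touching nothing.
It also fails if it takes over 72 s, if anything falls off the work surface, if the arm or the gripper's body presses on something with over 40 N, if the wrist force passes 120 N, or if a joint passes its speed limit or range.

## Working session

There is one attempt and no reset: what is moved stays moved. The work goes in short steps, Python scripts to look and compute and a tool call to move; the robot and the scene stay as the last step left them, time stands still between calls to the robot, and variables do not carry over. Pictures are saved under pics/ and viewed, at most 10 in all, crops included, and the job is handed in when it is done.

Besides the shell and the picture viewer there is one more tool, called after ">>>" by a JSON object that holds its "name" and its "arguments". move_arm: Moves the arm, as the interface text tells. Its arguments: {"type":"object","properties":{"increments":{"type":"array","items":{"type":"array","items":{"type":"number"}}},"force":{"type":"number"}},"required":["increments"]}

```bash
mkdir -p pics; ls
python3 - <<'E'
from plant import env,snapshot,camera_params
import cv2,numpy as np
s=env.get_state();print({k:np.round(v,3).tolist() for k,v in s.items()})
a=snapshot("top");b=snapshot("side")
cv2.imwrite("pics/top0.png",a);cv2.imwrite("pics/side0.png",b)
for n in("top","side","wrist"):
  p=camera_params(n);print(n,{k:np.round(v,4).tolist() for k,v in p.items()})
E
```

```text
pics
{'time': 0.0, 'qpos': [1.163, 0.379, 1.735, -0.0, 1.029, -0.033], 'joint_velocities': [0.002, 0.001, -0.001, 0.0, -0.002, 0.001], 'joint_torque': [-0.003, -76.371, -43.439, 0.065, 0.042, -0.0], 'tool_pos': [0.256, 0.651, 0.213], 'tcp_rot': [0.186, 0.982, -0.001, -0.0], 'wrist_force': [0.023, -0.369, -0.787], 'torque': [0.063, -0.004, -0.004], 'finger_force': 0.0, 'width': 1.001}
top {'vfov': 46.1738, 'cx': 270.1434, 'cy': 217.77, 'k1': -0.0243, 'camera_from_world': [[0.0165, -0.9999, 0.0005, 0.0], [-0.9862, -0.0163, -0.1649, 0.5524], [0.1649, 0.0022, -0.9863, 1.2192], [0.0, 0.0, 0.0, 1.0]]}
side {'vfov': 52.347, 'cx': 288.7161, 'cy': 209.034, 'k1': -0.0351, 'camera_from_world': [[0.9224, -0.386, 0.0148, -0.4948], [-0.1437, -0.3785, -0.9144, 0.1439], [0.3585, 0.8413, -0.4046, 1.0127], [0.0, 0.0, 0.0, 1.0]]}
wrist {'vfov': 61.8482, 'cx': 279.8976, 'cy': 206.0264, 'k1': -0.0679, 'hand_eye': [[-0.0001, -0.9702, -0.2425, 0.068], [1.0, -0.0002, 0.0003, 0.0003], [-0.0004, -0.2425, 0.9702, -0.1708], [0.0, 0.0, 0.0, 1.0]]}
```

View pics/top0.png

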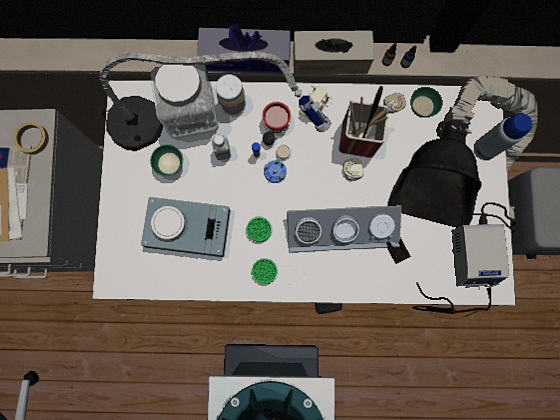

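View pics/side0.png

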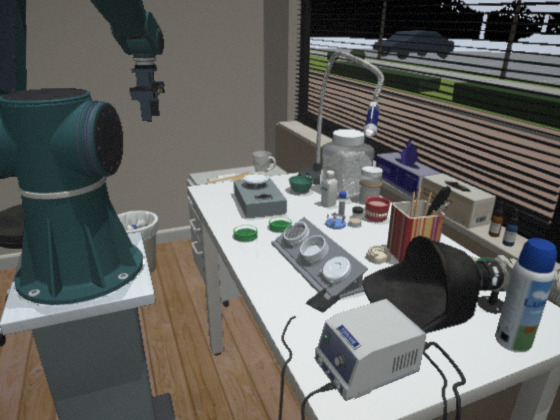

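The top view shows the shaker around (187,227), with the plate at (168,223) and the wheel near (213,230). The rack is around (345,229), with discs at (308,231), (345,230) and (382,227). The two green sieves at (259,229) and (264,271) are decoys. The side view shows the same layout.

Candidates by pixel in the top view:
- **Sieve:** (308,231), which has grey mesh; the green ones at (259,229) and (264,271) are rejected by colour.
- **Pan or lid:** (345,230) or (382,227).

Next is one close crop to choose between them.

Run:
```python
import cv2,numpy as np
a=cv2.imread("pics/top0.png");b=cv2.imread("pics/side0.png")
c=cv2.resize(a[195:265,280:420],(800,400),interpolation=cv2.INTER_CUBIC)
d=cv2.resize(b[210:305,265:375],(400,345)[:2] and (231,200),interpolation=cv2.INTER_CUBIC)
e=cv2.resize(a[190:265,135:245],(293,200),interpolation=cv2.INTER_CUBIC)
o=np.zeros((600,800,3),np.uint8);o[:400]=c;o[400:,:231]=d;o[400:,240:533]=e
cv2.imwrite("pics/crop1.png",o)
```

```text
(no output)
```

View pics/crop1.png

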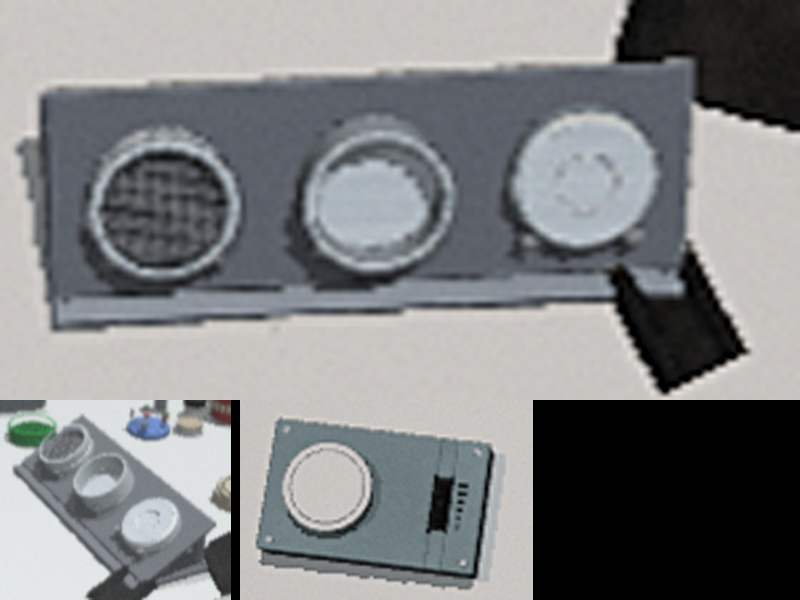

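The crop settles it: sieve (mesh) at (308,231), pan (deep cup) at (345,230), lid (flat, with the small dish) at (382,227). The plate has its engraved ring, and the wheel slot has the thick end of the wedge mark towards +x.

```bash
cat > h.py <<'E'
import numpy as np,cv2
from plant import env,snapshot,camera_params
from scipy.spatial.transform import Rotation as R
def cam(n,st=None):
    p=camera_params(n); f=210/np.tan(np.radians(p["vfov"]/2))
    if n=="wrist":
        T=np.eye(4);T[:3,:3]=R.from_quat(st["tcp_rot"]).as_matrix();T[:3,3]=st["tool_pos"]
        W=T@np.array(p["hand_eye"])
    else: W=np.linalg.inv(np.array(p["camera_from_world"]))
    return dict(f=f,cx=p["cx"],cy=p["cy"],k=p["k1"],W=W)
def rays(c,uv):
    d=(np.atleast_2d(uv).astype(float)-[c["cx"],c["cy"]])/c["f"]; s=d.copy()
    for _ in range(20): s=d/(1+c["k"]*(s**2).sum(1,keepdims=True))
    return np.c_[s,np.ones(len(s))]@c["W"][:3,:3].T
def onplane(c,uv,n,p0):
    n=np.array(n,float);o=c["W"][:3,3];D=rays(c,uv)
    return o+D*(((np.array(p0)-o)@n)/(D@n))[:,None]
def onz(c,uv,z): return onplane(c,uv,[0,0,1],[0,0,z])
def proj(c,P):
    q=(np.atleast_2d(P)-c["W"][:3,3])@c["W"][:3,:3]; s=q[:,:2]/q[:,2:]
    return s*(1+c["k"]*(s**2).sum(1,keepdims=True))*c["f"]+[c["cx"],c["cy"]]
E
python3 - <<'E'
from h import *
a=cv2.imread("pics/top0.png");c=cam("top")
print("cam",c["W"][:3,3].round(3))
P=[]
for n,uv,h in(("sieve",(308.8,231.3),.02),("pan",(346.3,230.2),.024),("lid",(382,226.2),.014)):
    p=onz(c,uv,.036+.868*h)[0];m=p.copy();m[:2]-=np.array([-.497,0])*h;P.append(m);print(n,p.round(4),m.round(4))
P=np.array(P);d=P[0]-P[2];print("spacing",np.linalg.norm(P[0]-P[1]),np.linalg.norm(P[1]-P[2]),"yaw",np.arctan2(-d[0],d[1]))
# plate
r=a[195:255,140:200].copy();m=(r.min(2)>150).astype(np.uint8)
k,_=cv2.findContours(m,0,1);k=max(k,key=cv2.contourArea);e=cv2.fitEllipse(k);print(e)
q=onz(c,k[:,0]+[140,195],.076);print("plate",onz(c,np.array(e[0])+[140,195],.076),"diam",np.ptp(q[:,0]),np.ptp(q[:,1]))
# shaker deck
hsv=cv2.cvtColor(a,cv2.COLOR_BGR2HSV);m=((hsv[...,1]>35)&(hsv[...,0]>80)&(hsv[...,0]<115)&(hsv[...,2]<190)).astype(np.uint8);m[:190]=0;m[265:]=0;m[:,:135]=0;m[:,250:]=0
k,_=cv2.findContours(m,0,1);k=max(k,key=cv2.contourArea);b=cv2.minAreaRect(k);bp=cv2.boxPoints(b);print(bp.round(1))
w=onz(c,bp,.05);print(w.round(4),[np.linalg.norm(w[i]-w[i-1]).round(3) for i in range(4)],w.mean(0))
m=((a.max(2)<45)).astype(np.uint8);m[:205]=0;m[250:]=0;m[:,:200]=0;m[:,222:]=0
k,_=cv2.findContours(m,0,1);k=max(k,key=cv2.contourArea);b=cv2.minAreaRect(k);print(b,onz(c,b[0],.054))
s=cv2.imread("pics/side0.png")
E
```

```text
cam [0.344 0.006 1.294]
sieve [ 0.5178 -0.0897  0.0534] [ 0.5277 -0.0897  0.0534]
pan [ 0.5217 -0.1846  0.0568] [ 0.5336 -0.1846  0.0568]
lid [ 0.5348 -0.2775  0.0482] [ 0.5417 -0.2775  0.0482]
spacing 0.09511103516697413 0.09368275957925665 yaw 0.07432211811809582
((27.161962509155273, 26.90447425842285), (31.428258895874023, 32.56956100463867), 47.00446701049805)
plate [[0.53249094 0.26679785 0.076     ]] diam 0.08138474146996422 0.08105130225376761
[[141.2 246.3]
 [147.4 196.8]
 [229.5 207.1]
 [223.3 256.5]]
[[0.4728 0.3352 0.05  ]
 [0.6012 0.3268 0.05  ]
 [0.5778 0.114  0.05  ]
 [0.4503 0.1258 0.05  ]] [np.float64(0.211), np.float64(0.129), np.float64(0.214), np.float64(0.128)] [0.52553732 0.22546666 0.05      ]
((209.7029266357422, 228.98045349121094), (6.625873565673828, 21.212684631347656), 8.530765533447266) [[0.5194999  0.16227175 0.054     ]]
```

```bash
cat >> h.py <<'E'
def rackR(yaw,tilt,flip=False):
    # tool y along rack/shaker y, z down tilted forward by tilt
    M=R.from_euler("z",yaw)*R.from_matrix(np.array([[-1,0,0],[0,1,0],[0,0,-1.]]))*R.from_rotvec([0,-tilt,0])
    return M
def plan(p0,R0,wps,d=1):
    """wps: list of (pos,R,n rows); prints rows in tool axes"""
    p=np.array(p0);r=R0
    for P,Q,n in wps:
        P=np.array(P);w=(r.inv()*Q).as_rotvec();S=(P-p)/n
        for i in range(n):
            sh=r.inv().apply(S)*100;row=np.r_[sh,np.degrees(w/n)].round(d)
            print(row.tolist());r=r*R.from_rotvec(np.radians(row[3:]));p=p+ (r*R.from_rotvec(-np.radians(row[3:]))).apply(row[:3]/100)
        print("--",p.round(4),(r.inv()*Q).magnitude())
def now():
    s=env.get_state();return s,np.array(s["tool_pos"]),R.from_quat(s["tcp_rot"])
E
python3 - <<'E'
from h import *
s,p,r=now()
plan(p,r,[([.43,.25,.22],rackR(0.074,0),10),([.459,-.189,.18],rackR(.074,.52),11)])
E
```

```text
[-3.1, -3.1, -0.1, -0.0, -0.0, -2.6]
[-2.9, -3.2, -0.1, -0.0, -0.0, -2.6]
[-2.8, -3.4, -0.1, -0.0, -0.0, -2.6]
[-2.6, -3.5, -0.1, -0.0, -0.0, -2.6]
[-2.5, -3.6, -0.1, -0.0, -0.0, -2.6]
[-2.3, -3.7, -0.1, -0.0, -0.0, -2.6]
[-2.1, -3.8, -0.1, -0.0, -0.0, -2.6]
[-2.0, -3.9, -0.1, -0.0, -0.0, -2.6]
[-1.8, -4.0, -0.1, -0.0, -0.0, -2.6]
[-1.6, -4.1, -0.1, -0.0, -0.0, -2.6]
-- [0.4296 0.2498 0.2237] 0.005127752566401147
[0.0, -4.0, 0.4, 0.0, -2.7, 0.0]
[0.1, -4.0, 0.4, 0.0, -2.7, 0.0]
[0.1, -4.0, 0.4, 0.0, -2.7, 0.0]
[0.1, -4.0, 0.4, 0.0, -2.7, 0.0]
[0.1, -4.0, 0.4, 0.0, -2.7, 0.0]
[0.1, -4.0, 0.4, 0.0, -2.7, 0.0]
[0.2, -4.0, 0.4, 0.0, -2.7, 0.0]
[0.2, -4.0, 0.4, 0.0, -2.7, 0.0]
[0.2, -4.0, 0.4, 0.0, -2.7, 0.0]
[0.2, -4.0, 0.3, 0.0, -2.7, 0.0]
[0.2, -4.0, 0.3, 0.0, -2.7, 0.0]
-- [ 0.4594 -0.1893  0.1792] 0.005520403790330075
```

>>> {"name": "move_arm", "arguments": {"increments": [[-3.1,-3.1,-0.1,0,0,-2.6,8],[-2.9,-3.2,-0.1,0,0,-2.6,8],[-2.8,-3.4,-0.1,0,0,-2.6,8],[-2.6,-3.5,-0.1,0,0,-2.6,8],[-2.5,-3.6,-0.1,0,0,-2.6,8],[-2.3,-3.7,-0.1,0,0,-2.6,8],[-2.1,-3.8,-0.1,0,0,-2.6,8],[-2,-3.9,-0.1,0,0,-2.6,8]]}}

```text
time: 0.9
tool_pos: [0.395, 0.3291, 0.2218]
tcp_rot: [0.005, 1.0, -0.0, -0.0]
wrist_force: [1.2, 0.6, -0.5]
width: 0.878
finger_force: 0.0
```

>>> {"name": "move_arm", "arguments": {"increments": [[-1.8,-4,-0.1,0,0,-2.6,8],[-1.6,-4.1,-0.1,0,0,-2.6,8],[0,-4,0.4,0,-2.7,0,8],[0.1,-4,0.4,0,-2.7,0,8],[0.1,-4,0.4,0,-2.7,0,8],[0.1,-4,0.4,0,-2.7,0,8],[0.1,-4,0.4,0,-2.7,0,8],[0.1,-4,0.4,0,-2.7,0,8]]}}

```text
time: 1.7
tool_pos: [0.4463, 0.0092, 0.1995]
tcp_rot: [-0.039, 0.989, 0.005, 0.142]
wrist_force: [0.8, -0.5, 0.3]
width: 0.874
finger_force: 0.0
```

>>> {"name": "move_arm", "arguments": {"increments": [[0.2,-4,0.4,0,-2.7,0,8],[0.2,-4,0.4,0,-2.7,0,8],[0.2,-4,0.4,0,-2.7,0,8],[0.2,-4,0.3,0,-2.7,0,8],[0.2,-4,0.3,0,-2.7,0,8],[0,0,0,0,0,0,8]]}}

```text
time: 2.3
tool_pos: [0.4587, -0.1788, 0.1795]
tcp_rot: [-0.038, 0.968, 0.01, 0.249]
wrist_force: [0.2, 0.5, -0.0]
width: 0.88
finger_force: 0.0
```

Run:
```python
from h import *
s,p,r=now();a=snapshot("wrist");cv2.imwrite("pics/w1.png",a)
np.savez("w1.npz",p=p,q=s["tcp_rot"])
print(s["time"],p,(rackR(.074,.52).inv()*r).as_rotvec(degrees=True),np.round(s["qpos"],2),s["wrist_force"],s["width"])
```

```text
2.3 [ 0.45866842 -0.17877086  0.17951334] [-0.18536094  0.96468178 -0.16066219] [-0.58 -0.04  2.39  0.69  0.48 -2.8 ] [ 0.18641674  0.47675221 -0.03611375] 0.8796741123526685
```

View pics/w1.png

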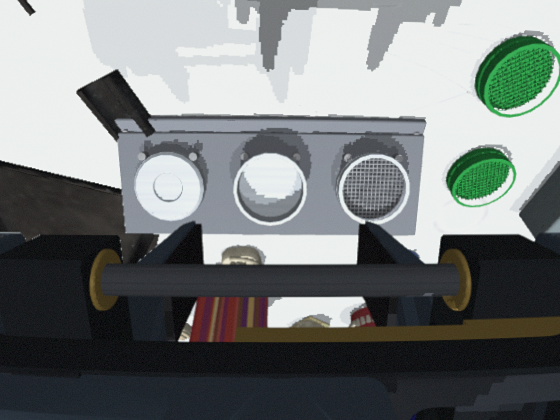

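The wrist view shows the lid at (169,187), pan at (270,187) and sieve at (373,187) on the grey rack. The pins sit above them in the image, on the low side, and the green decoys are to the right. Next I fit the rims.

```bash
cat >> h.py <<'E'
def rims(f,npz,boxes,yaw,th=190,mid0=(.53,-.185,.036)):
    a=cv2.imread(f);z=np.load(npz);c=cam("wrist",dict(tool_pos=z["p"],tcp_rot=z["q"]))
    n=R.from_euler("z",yaw).apply([-.497,0,.868]);out={}
    for nm,(u0,v0,u1,v1),h in boxes:
        m=(a[v0:v1,u0:u1].min(2)>th).astype(np.uint8)
        k,_=cv2.findContours(m,0,1);k=cv2.convexHull(max(k,key=lambda q:cv2.boundingRect(q)[2]))
        q=onplane(c,k[:,0]+[u0,v0],n,np.array(mid0)+n*h)
        ex=R.from_euler("z",yaw).apply([0,1,0]);e2=np.cross(ex,n)
        uv=np.c_[q@ex,q@e2].astype(np.float32);cc,rad=cv2.minEnclosingCircle((uv*1000).astype(np.float32))
        A=np.c_[2*uv,np.ones(len(uv))].astype(float);s=np.linalg.lstsq(A,(uv.astype(float)**2).sum(1),rcond=None)[0];rf=np.sqrt(s[2]+s[0]**2+s[1]**2)
        ctr=s[0]*ex+s[1]*e2+n*(n@(np.array(mid0)+n*h))
        print(nm,"r enc",round(rad,1),"r fit",round(rf*1000,1),"spread",round(1000*np.std(np.hypot(*(uv-s[:2]).T)),2),"top",ctr.round(4),"base",(ctr-n*h).round(4))
        out[nm]=ctr-n*h
    return out
E
python3 - <<'E'
from h import *
o=rims("pics/w1.png","w1.npz",[("lid",(128,145,212,225),.014),("pan",(225,148,315,232),.024),("sieve",(330,148,418,232),.02)],.074)
d=o["sieve"]-o["lid"];print("yaw",np.arctan2(-d[0],d[1]),np.linalg.norm(d))
a=cv2.imread("pics/w1.png");print(a[180,120:140].mean(1).round(),a[160,225:240].mean(1))
z=np.load("w1.npz");c=cam("wrist",dict(tool_pos=z["p"],tcp_rot=z["q"]))
# rack low front edge and top edge corners
n=R.from_euler("z",.074).apply([-.497,0,.868]);print(onplane(c,[[425,131],[118,131],[415,234],[125,234]],n,[.53,-.185,.036]).round(4))
E
```

```text
lid r enc 31.2 r fit 30.8 spread 0.37 top [ 0.5319 -0.2767  0.0492] base [ 0.5389 -0.2762  0.0371]
pan r enc 32.8 r fit 32.5 spread 0.12 top [ 0.5197 -0.1827  0.0578] base [ 0.5316 -0.1818  0.0369]
sieve r enc 32.6 r fit 32.4 spread 0.13 top [ 0.5151 -0.0881  0.0545] base [ 0.525  -0.0874  0.0372]
yaw 0.07323704003266936 0.1893035142240168
[232. 147. 145. 146. 146. 147. 147. 145. 146. 145. 149. 146. 146. 147.
 170. 189. 229. 235. 236. 236.] [144.66666667 146.33333333 144.66666667 144.33333333 145.66666667
 146.         136.         128.66666667 129.33333333 126.33333333
 126.66666667 126.66666667 129.         126.         126.33333333]
[[ 0.4752 -0.0401  0.0109]
 [ 0.497  -0.3279  0.0111]
 [ 0.5629 -0.0344  0.0611]
 [ 0.5849 -0.3242  0.0614]]
```

Run:
```python
from h import *
s,p,r=now();Q=rackR(.0735,.52);n=R.from_euler("z",.0735).apply([-.497,0,.868])
b=np.array([.5316,-.1818,.0369]);plan(p,r,[(b+n*.06,Q,4),(b+n*.003,Q,6)],2)
```

```text
[0.15, -0.26, 2.5, 0.07, -0.27, 0.02]
[0.16, -0.26, 2.5, 0.07, -0.27, 0.02]
[0.17, -0.26, 2.5, 0.07, -0.27, 0.02]
[0.18, -0.25, 2.5, 0.07, -0.27, 0.02]
-- [ 0.502  -0.1839  0.0889] 0.0004043714931414532
[0.0, -0.0, 0.95, -0.0, 0.0, -0.0]
[0.0, -0.0, 0.95, -0.0, 0.0, -0.0]
[0.0, -0.0, 0.95, -0.0, 0.0, -0.0]
[0.0, -0.0, 0.95, -0.0, 0.0, -0.0]
[0.0, -0.0, 0.95, -0.0, 0.0, -0.0]
[0.0, -0.0, 0.95, -0.0, 0.0, -0.0]
-- [ 0.5302 -0.1819  0.0394] 0.0004043714931414532
```

>>> {"name": "move_arm", "arguments": {"increments": [[0.15,-0.25,2.5,0,-0.3,0,8],[0.15,-0.25,2.5,0,-0.3,0,8],[0.2,-0.25,2.5,0,-0.3,0,8],[0.2,-0.25,2.5,0,-0.1,0,8],[0,0,0,0,0,0,8]]}}

```text
time: 2.85
tool_pos: [0.5067, -0.1775, 0.0992]
tcp_rot: [-0.036, 0.969, 0.012, 0.245]
wrist_force: [-0.1, 0.5, 0.3]
width: 0.877
finger_force: 0.0
```

```bash
cat > go.py <<'E'
from h import *
import sys
def rel(b,yaw=.0735,tilt=.52):
    s,p,r=now();Q=rackR(yaw,tilt)
    print("t",round(s["time"],2),"pos",p.round(4),"toolΔcm",(r.inv().apply(np.array(b)-p)*100).round(2),"rotΔ",(r.inv()*Q).as_rotvec(degrees=True).round(2),"q",np.round(s["qpos"],2),"F",np.round(s["wrist_force"],1),"w",round(s["width"]*9.12,2),"ff",s["finger_force"])
E
python3 -c "
from go import *
rel([.5316,-.1818,.0369])"
```

```text
t 2.85 pos [ 0.5067 -0.1775  0.0992] toolΔcm [ 0.8  -0.65  6.64] rotΔ [ 0.31 -1.39 -0.  ] q [-0.52  0.21  2.33  1.    0.33 -3.07] F [-0.1  0.5  0.3] w 8.0 ff 0.0
```

```bash
cat >> go.py <<'E'
def grasp_pt(b,yaw=.0735,sh=-.008,H=.0065):
    M=R.from_euler("z",yaw);n=M.apply([-.497,0,.868]);up=M.apply([.868,0,.497]);return np.array(b)+up*sh+n*H,n
E
python3 - <<'E'
from go import *
s,p,r=now();Q=rackR(.0735,.2);g,n=grasp_pt([.5316,-.1818,.0369]);print(g)
plan(p,r,[(g+n*.06,Q,4)],1)
E
```

```text
[ 0.52145297 -0.18254715  0.038566  ]
[0.4, -0.2, 0.0, 0.1, 4.2, 0.0]
[0.4, -0.2, 0.0, 0.1, 4.2, 0.0]
[0.4, -0.2, 0.1, 0.1, 4.2, 0.0]
[0.4, -0.2, 0.1, 0.1, 4.2, 0.0]
-- [ 0.4931 -0.1865  0.0913] 0.003161899947972676
```

>>> {"name": "move_arm", "arguments": {"increments": [[0.4,-0.2,0,0,4.2,0,8],[0.4,-0.2,0,0,4.2,0,8],[0.4,-0.2,0,0,4.2,0,8],[0.4,-0.2,0,0,4.2,0,8],[0,0,0,0,0,0,8],[0,0,0,0,0,0,8]]}}

```text
time: 3.45
tool_pos: [0.4931, -0.1862, 0.0952]
tcp_rot: [-0.038, 0.993, 0.007, 0.112]
wrist_force: [0.1, -0.7, 0.0]
width: 0.88
finger_force: 0.0
```

```bash
python3 -c "
from go import *
g,n=grasp_pt([.5316,-.1818,.0369]);rel(g,tilt=.2)
s,p,r=now();plan(p,r,[(g+n*.03,rackR(.0735,.2),4),(g,rackR(.0735,.2),4)],2)"
```

```text
t 3.45 pos [ 0.4931 -0.1862  0.0952] toolΔcm [-1.52  0.11  6.16] rotΔ [0.34 1.46 0.13] q [-0.47  0.23  2.23  0.25  0.5  -2.33] F [ 0.1 -0.7  0. ] w 8.03 ff 0.0
[-0.16, 0.03, 0.82, 0.08, 0.37, 0.03]
[-0.17, 0.03, 0.82, 0.08, 0.37, 0.03]
[-0.17, 0.04, 0.82, 0.08, 0.37, 0.03]
[-0.18, 0.04, 0.82, 0.08, 0.37, 0.03]
-- [ 0.5066 -0.1836  0.0646] 0.0004955047579707438
[-0.24, -0.0, 0.71, 0.0, -0.0, 0.0]
[-0.24, -0.0, 0.71, 0.0, -0.0, 0.0]
[-0.24, -0.0, 0.71, 0.0, -0.0, 0.0]
[-0.24, -0.0, 0.71, 0.0, -0.0, 0.0]
-- [ 0.5216 -0.1825  0.0387] 0.0004955047579707438
```

>>> {"name": "move_arm", "arguments": {"increments": [[-0.15,0.05,0.8,0,0.4,0,8],[-0.15,0.05,0.8,0,0.4,0,8],[-0.2,0,0.8,0.3,0.4,0,8],[-0.2,0,0.8,0,0.3,0,8],[0,0,0,0,0,0,8]]}}

```text
time: 3.95
tool_pos: [0.5065, -0.1844, 0.0636]
tcp_rot: [-0.037, 0.995, 0.004, 0.098]
wrist_force: [-0.5, 0.5, -0.6]
width: 0.878
finger_force: 0.0
```

```bash
python3 -c "
from go import *
g,n=grasp_pt([.5316,-.1818,.0369]);rel(g,tilt=.2)"
```

```text
t 3.95 pos [ 0.5065 -0.1844  0.0636] toolΔcm [-0.99  0.07  2.74] rotΔ [ 0.08 -0.25  0.09] q [-0.44  0.32  2.2   0.22  0.46 -2.27] F [-0.5  0.5 -0.6] w 8.01 ff 0.0
```

>>> {"name": "move_arm", "arguments": {"increments": [[-0.25,0,0.7,0,0,0,8],[-0.25,0.05,0.7,0,0,0,8],[-0.25,0,0.7,0,0,0,8],[-0.25,0,0.65,0,0,0,8],[0,0,0,0,0,0,8],[0,0,0,0,0,0,8]]}}

```text
time: 4.55
tool_pos: [0.5216, -0.183, 0.0397]
tcp_rot: [-0.037, 0.994, 0.004, 0.098]
wrist_force: [0.6, 0.6, 0.4]
width: 0.88
finger_force: 0.0
```

```bash
python3 -c "
from go import *
g,n=grasp_pt([.5316,-.1818,.0369]);rel(g,tilt=.2)"
```

```text
t 4.55 pos [ 0.5216 -0.183   0.0397] toolΔcm [0.03 0.05 0.11] rotΔ [ 0.04 -0.19  0.08] q [-0.43  0.38  2.17  0.23  0.42 -2.27] F [0.6 0.6 0.4] w 8.03 ff 0.0
```

>>> {"name": "move_arm", "arguments": {"increments": [[0,0,0.05,0,0,0,6],[0,0,0,0,0,0,6],[0,0,0,0,0,0,6],[0,0,0,0,0,0,6],[0,0,0,0,0,0,6]], "force": 25}}

```text
time: 5.05
tool_pos: [0.5218, -0.183, 0.0395]
tcp_rot: [-0.037, 0.994, 0.004, 0.098]
wrist_force: [-1.3, 2.7, 5.8]
width: 0.718
finger_force: 25.0
```

```bash
python3 -c "
from go import *
g,n=grasp_pt([.5316,-.1818,.0369]);rel(g,tilt=.2)"
```

```text
t 5.05 pos [ 0.5218 -0.183   0.0395] toolΔcm [0.05 0.05 0.09] rotΔ [ 0.03 -0.16  0.07] q [-0.43  0.38  2.17  0.23  0.42 -2.28] F [-1.3  2.7  5.8] w 6.55 ff 25.007352232933044
```

Run:
```python
from go import *
s,p,r=now();Q=rackR(.0735,.2);g,n=grasp_pt([.5316,-.1818,.0369])
b=np.array([.5316,-.1818,.0369])
np.savez("pan.npz",o=r.inv().apply(b-p),n=r.inv().apply(n));print(r.inv().apply(b-p),r.inv().apply(n))
plan(p,r,[(p+n*.05,Q,5),([.52,-.13,.2],rackR(.05,.15),4),([.60,.26,.22],rackR(-.107,0),11)],1)
```

```text
[-0.00917756  0.00047567  0.00453194] [ 3.17294399e-01  9.42755829e-04 -9.48554888e-01]
[0.3, 0.0, -0.9, 0.0, -0.0, 0.0]
[0.3, 0.0, -0.9, 0.0, -0.0, 0.0]
[0.3, 0.0, -0.9, 0.0, -0.0, 0.0]
[0.3, 0.0, -0.9, 0.0, -0.0, 0.0]
[0.3, 0.0, -0.9, 0.0, -0.0, 0.0]
-- [ 0.4983 -0.1848  0.0807] 0.0031285665695041267
[-1.2, 1.3, -2.8, 0.1, 0.7, 0.4]
[-1.2, 1.3, -2.8, 0.1, 0.7, 0.4]
[-1.1, 1.3, -2.8, 0.1, 0.7, 0.4]
[-1.1, 1.3, -2.8, 0.1, 0.7, 0.4]
-- [ 0.5203 -0.1312  0.1991] 0.0045251822656128746
[-0.9, 3.5, -0.1, 0.0, 0.8, 0.8]
[-0.9, 3.5, -0.1, 0.0, 0.8, 0.8]
[-0.8, 3.5, -0.1, 0.0, 0.8, 0.8]
[-0.8, 3.6, -0.1, 0.0, 0.8, 0.8]
[-0.7, 3.6, -0.1, 0.0, 0.8, 0.8]
[-0.7, 3.6, -0.1, 0.0, 0.8, 0.8]
[-0.6, 3.6, -0.1, 0.0, 0.8, 0.8]
[-0.5, 3.6, -0.1, 0.0, 0.8, 0.8]
[-0.5, 3.6, -0.1, 0.0, 0.8, 0.8]
[-0.4, 3.6, -0.1, 0.0, 0.8, 0.8]
[-0.4, 3.6, -0.2, 0.0, 0.8, 0.8]
-- [0.6003 0.2604 0.2196] 0.010989217331182844
```

>>> {"name": "move_arm", "arguments": {"increments": [[0.3,0,-0.9,0,0,0,6],[0.3,0,-0.9,0,0,0,6],[0.3,0,-0.9,0,0,0,6],[0.3,0,-0.9,0,0,0,6],[0.3,0,-0.9,0,0,0,6],[-1.2,1.3,-2.8,0,0.7,0.4,6],[-1.2,1.3,-2.8,0,0.7,0.4,6],[-1.1,1.3,-2.8,0,0.7,0.4,6]]}}

```text
time: 5.85
tool_pos: [0.5141, -0.1445, 0.1712]
tcp_rot: [-0.026, 0.996, 0.004, 0.08]
wrist_force: [0.4, -0.1, -3.1]
width: 0.719
finger_force: 25.0
```

>>> {"name": "move_arm", "arguments": {"increments": [[-1.1,1.3,-2.8,0,0.7,0.4,6],[-0.9,3.5,-0.1,0,0.8,0.8,6],[-0.9,3.5,-0.1,0,0.8,0.8,6],[-0.8,3.5,-0.1,0,0.8,0.8,6],[-0.8,3.6,-0.1,0,0.8,0.8,6],[-0.7,3.6,-0.1,0,0.8,0.8,6],[-0.7,3.6,-0.1,0,0.8,0.8,6],[-0.6,3.6,-0.1,0,0.8,0.8,6]]}}

```text
time: 6.65
tool_pos: [0.5715, 0.119, 0.2151]
tcp_rot: [0.025, 0.999, 0.007, 0.025]
wrist_force: [0.8, -0.6, -2.2]
width: 0.717
finger_force: 25.0
```

>>> {"name": "move_arm", "arguments": {"increments": [[-0.5,3.6,-0.1,0,0.8,0.8,6],[-0.5,3.6,-0.1,0,0.8,0.8,6],[-0.4,3.6,-0.1,0,0.8,0.8,6],[-0.4,3.6,-0.2,0,0.8,0.8,6],[0,0,0,0,0,0,6],[0,0,0,0,0,0,6]]}}

```text
time: 7.25
tool_pos: [0.5994, 0.2601, 0.2223]
tcp_rot: [0.052, 0.999, 0.008, -0.003]
wrist_force: [-0.7, -0.7, -1.4]
width: 0.718
finger_force: 25.0
```

Run:
```python
from go import *
s,p,r=now();a=snapshot("wrist");cv2.imwrite("pics/w2.png",a)
np.savez("w2.npz",p=p,q=s["tcp_rot"]);rel([.53,.266,.076],-.107,0)
```

```text
t 7.3 pos [0.5993 0.2594 0.2221] toolΔcm [ 6.85 -0.3  14.66] rotΔ [ 0.88 -0.44  0.1 ] q [ 0.37  0.3   1.83  0.02  1.01 -1.11] F [-0.4  0.2 -2.7] w 6.54 ff 24.99611645936966
```

View pics/w2.png

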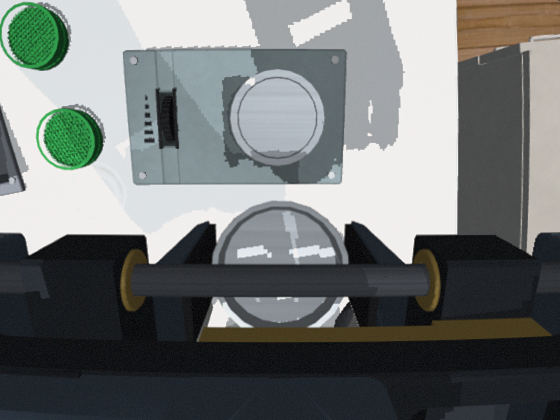

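The wrist view shows the spring plate at (277,118), the wheel at (168,118) and the held pan level in the fingers at (281,265).

```bash
cat >> h.py <<'E'
def circ(uv):
    uv=np.asarray(uv,float)[:,:2];k=np.ones(len(uv),bool)
    for _ in range(5):
        s=np.linalg.lstsq(np.c_[2*uv[k],np.ones(k.sum())],(uv[k]**2).sum(1),rcond=None)[0];r=np.sqrt(s[2]+s[0]**2+s[1]**2)
        e=abs(np.hypot(*(uv-s[:2]).T)-r);k=e<max(.0015,np.median(e)*1.5)
    return s[:2],r,k.mean()
E
python3 - <<'E'
from h import *
a=cv2.imread("pics/w2.png");z=np.load("w2.npz");c=cam("wrist",dict(tool_pos=z["p"],tcp_rot=z["q"]))
g=a.min(2);print(g[118,215:245],g[118,315:335],g[60:75,277],g[160:175,277])
# radial edge search
ctr=np.array([277,118]);pts=[]
for t in np.radians(np.arange(0,360,4)):
    rr=np.arange(40,56,.5);uv=ctr+np.c_[np.cos(t)*rr,np.sin(t)*rr]
    v=cv2.remap(g.astype(np.float32),uv[:,0].astype(np.float32)[None],uv[:,1].astype(np.float32)[None],1)[0]
    pts.append(uv[np.argmin(np.diff(v))]+.25*np.array([np.cos(t),np.sin(t)]))
q=onz(c,np.array(pts),.076);print("plate",circ(q))
m=(g<40).astype(np.uint8);m[:80]=0;m[155:]=0;m[:,:155]=0;m[:,185:]=0
k,_=cv2.findContours(m,0,1);k=max(k,key=cv2.contourArea);b=cv2.minAreaRect(k);print(b,"slot/wheel z54",onz(c,b[0],.054))
cn=onz(c,[[125,52],[346,50],[343,184],[134,185]],.05);print(cn.round(4),cn.mean(0),[np.linalg.norm(cn[i]-cn[i-1]).round(4) for i in range(4)])
E
```

```text
[142 147 147 146 148 149 149 138  95  87  90  90  84  71  92 141 178 175
 178 177 178 178 148 112 163 177 179 178 179 180] [160 105 163 183 182 181 181 185 182 139 103  94  95  94  97  95  96  95
  96  93] [ 96  95  97  94  95  95  92  95  99 164 181 181 182 184 184] [131 129 126 128 125 108  76  68  67  72  71  68  68  70  69]
plate (array([0.53033683, 0.2673947 ]), np.float64(0.04151080777954833), np.float64(0.9444444444444444))
((166.8703155517578, 118.40648651123047), (58.12738800048828, 19.076169967651367), 87.1375961303711) slot/wheel z54 [[0.51888585 0.16408363 0.054     ]]
[[0.4542 0.1337 0.05  ]
 [0.4749 0.3379 0.05  ]
 [0.6005 0.3264 0.05  ]
 [0.5789 0.1187 0.05  ]] [0.52712893 0.22916596 0.05      ] [np.float64(0.1256), np.float64(0.2052), np.float64(0.1262), np.float64(0.2089)]
```

```bash
cat >> go.py <<'E'
def place(npz,top,yaw=-.107,xy=(.5303,.2674)):
    z=np.load(npz);o=z["o"].copy();o[1]=0;n=z["n"].copy();n[1]=0;n/=np.linalg.norm(n)
    Q=rackR(yaw,-np.arctan2(n[0],-n[2]))
    return np.array([*xy,top])-Q.apply(o),Q
def rel2(t,Q):
    s,p,r=now();print("t",round(s["time"],2),"pos",p.round(4),"worldΔmm",((t-p)*1000).round(1),"toolΔcm",(r.inv().apply(t-p)*100).round(2),"rotΔ",(r.inv()*Q).as_rotvec(degrees=True).round(2),"q",np.round(s["qpos"],2),"F",np.round(s["wrist_force"],1),"w",round(s["width"]*9.12,2))
E
python3 - <<'E'
from go import *
t,Q=place("pan.npz",.076);print(t,Q.apply(np.load("pan.npz")["n"]))
s,p,r=now();plan(p,r,[(t+[0,0,.03],Q,6)],1)
print(Q.inv().apply([0,0,-1]))
E
```

```text
[0.52307566 0.26817597 0.08320923] [1.00682498e-04 9.37364170e-04 1.00021603e+00]
[1.3, -0.0, 1.8, 0.1, 3.0, 0.0]
[1.2, -0.0, 1.9, 0.1, 3.0, 0.0]
[1.1, -0.0, 1.9, 0.1, 3.0, 0.0]
[1.0, -0.0, 2.0, 0.1, 3.0, 0.0]
[0.9, -0.0, 2.0, 0.1, 3.0, 0.0]
[0.7, 0.0, 2.1, 0.1, 3.0, 0.0]
-- [0.522  0.2688 0.1143] 0.006170726391052825
[-0.31722587  0.          0.94835001]
```

>>> {"name": "move_arm", "arguments": {"increments": [[1.3,0,1.8,0.1,3,0,6],[1.2,0,1.9,0.1,3,0,6],[1.1,0,1.9,0.1,3,0,6],[1,0,2,0.2,3,0,6],[0.9,0,2,0.2,3,0,6],[0.7,0,2.1,0.1,3,0,6],[0,0,0,0,0,0,6],[0,0,0,0,0,0,6]]}}

```text
time: 8.1
tool_pos: [0.5225, 0.2692, 0.1137]
tcp_rot: [0.051, 0.986, 0.009, -0.16]
wrist_force: [-0.3, 0.4, -1.5]
width: 0.716
finger_force: 25.0
```

Run:
```python
from go import *
t,Q=place("pan.npz",.076);rel2(t,Q)
```

```text
t 8.1 pos [0.5225 0.2692 0.1137] worldΔmm [  0.6  -1.1 -30.5] toolΔcm [-1.03 -0.1   2.87] rotΔ [0.02 0.05 0.24] q [ 0.37  0.46  1.86  0.16  1.11 -1.19] F [-0.3  0.4 -1.5] w 6.53
```

>>> {"name": "move_arm", "arguments": {"increments": [[-0.25,-0.05,0.7,0,0,0,6],[-0.25,-0.05,0.7,0,0,0,6],[-0.25,0,0.7,0,0,0,6],[-0.2,0,0.5,0,0,0,6],[0,0,0,0,0,0,6],[0,0,0,0,0,0,6]]}}

```text
time: 8.7
tool_pos: [0.5232, 0.2683, 0.0866]
tcp_rot: [0.051, 0.986, 0.009, -0.16]
wrist_force: [0.6, -0.1, -2.0]
width: 0.72
finger_force: 25.0
```

Run:
```python
from go import *
t,Q=place("pan.npz",.076);rel2(t,Q)
```

```text
t 8.7 pos [0.5232 0.2683 0.0866] worldΔmm [-0.2 -0.1 -3.4] toolΔcm [-0.09 -0.01  0.32] rotΔ [0.04 0.07 0.24] q [ 0.37  0.5   1.86  0.17  1.07 -1.2 ] F [ 0.6 -0.1 -2. ] w 6.56
```

>>> {"name": "move_arm", "arguments": {"increments": [[-0.06,0,0.19,0,0,0,6],[-0.06,0,0.19,0,0,0,6],[0,0,0,0,0,0,6],[0,0,0,0,0,0,6]]}}

```text
time: 9.1
tool_pos: [0.5233, 0.2683, 0.0828]
tcp_rot: [0.051, 0.986, 0.009, -0.16]
wrist_force: [1.5, 0.1, -1.5]
width: 0.721
finger_force: 25.0
```

>>> {"name": "move_arm", "arguments": {"increments": [[-0.03,0,0.1,0,0,0,6],[0,0,0,0,0,0,6],[0,0,0,0,0,0,6]]}}

```text
time: 9.4
tool_pos: [0.5233, 0.2684, 0.0817]
tcp_rot: [0.051, 0.986, 0.009, -0.16]
wrist_force: [1.6, 0.4, 0.2]
width: 0.714
finger_force: 25.0
```

Run:
```python
from go import *
t,Q=place("pan.npz",.076);rel2(t,Q)
```

```text
t 9.4 pos [0.5233 0.2684 0.0817] worldΔmm [-0.2 -0.2  1.5] toolΔcm [ 0.06 -0.02 -0.14] rotΔ [0.06 0.1  0.24] q [ 0.37  0.51  1.86  0.17  1.06 -1.2 ] F [1.6 0.4 0.2] w 6.51
```

>>> {"name": "move_arm", "arguments": {"increments": [[-0.01,0,0.03,0,0,0,6.8],[0,0,0,0,0,0,8],[0,0,0,0,0,0,8],[0,0,0,0,0,0,8],[0,0,0,0,0,0,8]]}}

```text
time: 9.9
tool_pos: [0.5231, 0.2683, 0.0813]
tcp_rot: [0.051, 0.986, 0.009, -0.16]
wrist_force: [-0.2, 0.3, 0.0]
width: 0.879
finger_force: 0.0
```

>>> {"name": "move_arm", "arguments": {"increments": [[0.15,0,-0.5,0,0,0,8],[0.3,0,-1,0,0,0,8],[0.6,0,-2,0,0,0,8],[0.9,0,-3,0,0,0,8],[1,0,-3,0,0,0,8],[0,0,-3,0,-3,0,8],[-2,0,-1.5,0,-5,0,8],[-4,0,0,0,-5,0,8]]}}

```text
time: 10.7
tool_pos: [0.5983, 0.261, 0.2154]
tcp_rot: [0.051, 0.998, 0.004, -0.043]
wrist_force: [1.3, 0.0, -0.9]
width: 0.878
finger_force: 0.0
```

Run:
```python
from go import *
rel2(np.array([.6,.26,.22]),rackR(-.107,0))
top=snapshot("top");cv2.imwrite("pics/top1.png",top)
```

```text
t 10.7 pos [0.5983 0.261  0.2154] worldΔmm [ 1.7 -1.   4.6] toolΔcm [-0.14 -0.08 -0.47] rotΔ [ 0.25 -4.97  0.27] q [ 0.36  0.34  1.79  0.05  1.09 -1.13] F [ 1.3  0.  -0.9] w 8.01
```

>>> {"name": "move_arm", "arguments": {"increments": [[0,0,0,0,-3,0,8],[0,0,0,0,-2,0,8],[0,0,0,0,0,0,8]]}}

```text
time: 11.05
tool_pos: [0.5962, 0.2604, 0.2118]
tcp_rot: [0.051, 0.999, 0.001, -0.003]
wrist_force: [0.0, -0.1, 0.1]
width: 0.879
finger_force: 0.0
```

```bash
cat >> h.py <<'E'
def shot(k):
    s,p,r=now();a=snapshot("wrist");cv2.imwrite(f"pics/{k}.png",a);np.savez(f"{k}.npz",p=p,q=s["tcp_rot"]);return a
def load(k):
    z=np.load(f"{k}.npz");return cv2.imread(f"pics/{k}.png"),cam("wrist",dict(tool_pos=z["p"],tcp_rot=z["q"]))
E
python3 - <<'E'
from h import *
shot("w3")
E
```

```text
(no output)
```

View pics/w3.png

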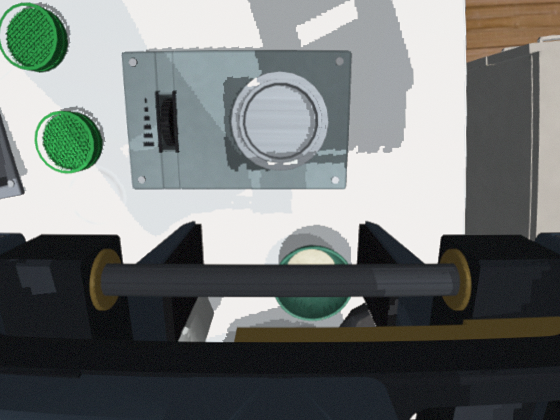

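The pan sits on the plate at about (280,121), and the scene is otherwise unchanged. Now I measure its centring and plan the sieve pick.

Run:
```python
from go import *
a,c=load("w3");g=a.min(2).astype(np.float32)
print(g[121,225:255].astype(int),g[121,305:335].astype(int))
ctr=np.array([280,121.])
def rad(lo,hi,f,z):
    pts=[]
    for t in np.radians(np.arange(0,360,4)):
        d=np.array([np.cos(t),np.sin(t)]);rr=np.arange(lo,hi,.5);uv=(ctr+rr[:,None]*d).astype(np.float32)
        v=cv2.remap(g,uv[:,0][None],uv[:,1][None],1)[0];pts.append(ctr+rr[f(v)]*d)
    return circ(onz(c,np.array(pts),z))
print("inner dark",rad(30,42,np.argmin,.098))
print("plate outer",rad(44,54,lambda v:np.argmin(np.diff(v)),.074))
s,p,r=now();b=np.array([.525,-.0874,.0372]);gp,n=grasp_pt(b);Q=rackR(.0735,.2);print(gp)
plan(p,r,[([.55,.1,.2],rackR(0,.1),5),(gp+n*.06,Q,6),(gp+n*.025,Q,2)],1)
```

```text
[ 84  88  91  85  68  77 131 173 177 175 163 139 131 128 145 172 178 154
  99  77 129 174 176 176 176 177 175 175 177 178] [180 182 181 180 183 149 131 131 133 131  90  64  82 167 187 187 162 180
 188 182 185 186 180 129  97  96  94  94  95  94]
inner dark (array([0.52996005, 0.26787206]), np.float64(0.028803029270318165), np.float64(1.0))
plate outer (array([0.53005398, 0.26737233]), np.float64(0.04122937871810428), np.float64(0.9111111111111111))
[ 0.51485297 -0.08814715  0.038866  ]
[0.6, -3.3, 0.2, -0.0, -1.2, -1.2]
[0.7, -3.3, 0.2, -0.0, -1.2, -1.2]
[0.7, -3.3, 0.2, -0.0, -1.2, -1.2]
[0.8, -3.2, 0.2, -0.0, -1.2, -1.2]
[0.9, -3.2, 0.2, -0.0, -1.2, -1.2]
-- [0.5498 0.0999 0.2002] 0.004188789473971729
[1.3, -3.2, 1.7, -0.1, -1.0, -0.7]
[1.3, -3.2, 1.7, -0.1, -1.0, -0.7]
[1.4, -3.1, 1.7, -0.1, -1.0, -0.7]
[1.5, -3.1, 1.6, -0.1, -1.0, -0.7]
[1.5, -3.1, 1.6, -0.1, -1.0, -0.7]
[1.6, -3.1, 1.6, -0.1, -1.0, -0.7]
-- [ 0.4846 -0.0906  0.0903] 0.0038394612703079004
[-0.6, 0.0, 1.6, -0.1, 0.0, 0.1]
[-0.6, 0.0, 1.6, -0.1, 0.0, 0.1]
-- [ 0.5027 -0.0893  0.0614] 0.002023551194458996
```

>>> {"name": "move_arm", "arguments": {"increments": [[0.6,-3.3,0.2,0,-1.2,-1.2,8],[0.7,-3.3,0.2,0,-1.2,-1.2,8],[0.7,-3.3,0.2,0,-1.2,-1.2,8],[0.8,-3.2,0.2,0,-1.2,-1.2,8],[0.9,-3.2,0.2,0,-1.2,-1.2,8],[1.3,-3.2,1.7,-0.1,-1,-0.7,8],[1.3,-3.2,1.7,-0.1,-1,-0.7,8],[1.4,-3.1,1.7,-0.1,-1,-0.7,8]]}}

```text
time: 11.9
tool_pos: [0.5174, 0.0031, 0.1445]
tcp_rot: [-0.019, 0.997, 0.001, 0.075]
wrist_force: [1.2, -0.1, -0.7]
width: 0.877
finger_force: 0.0
```

>>> {"name": "move_arm", "arguments": {"increments": [[1.5,-3.1,1.6,-0.1,-1,-0.7,8],[1.5,-3.1,1.6,-0.1,-1,-0.7,8],[1.6,-3.1,1.6,-0.1,-1,-0.7,8],[0,0,0,0,0,0,8],[0,0,0,0,0,0,8]]}}

```text
time: 12.4
tool_pos: [0.485, -0.0912, 0.0897]
tcp_rot: [-0.037, 0.994, 0.003, 0.1]
wrist_force: [0.5, 1.0, 0.3]
width: 0.877
finger_force: 0.0
```

Run:
```python
from go import *
b=np.array([.525,-.0874,.0372]);gp,n=grasp_pt(b);Q=rackR(.0735,.2);rel2(gp+n*.02,Q)
```

```text
t 12.4 pos [ 0.485  -0.0912  0.0897] worldΔmm [ 19.9   2.3 -33.5] toolΔcm [-1.3   0.09  3.68] rotΔ [-0.13  0.05  0.01] q [-0.27  0.2   2.29  0.14  0.47 -2.04] F [0.5 1.  0.3] w 8.0
```

>>> {"name": "move_arm", "arguments": {"increments": [[-0.35,0.05,0.9,0,0,0,8],[-0.35,0.05,0.9,0,0,0,8],[-0.3,0,0.9,0,0,0,8],[-0.3,0,1,0,0,0,8],[0,0,0,0,0,0,8],[0,0,0,0,0,0,8]]}}

```text
time: 13.0
tool_pos: [0.5049, -0.0879, 0.0556]
tcp_rot: [-0.038, 0.994, 0.002, 0.1]
wrist_force: [-0.3, -0.3, -0.1]
width: 0.879
finger_force: 0.0
```

Run:
```python
from go import *
b=np.array([.525,-.0874,.0372]);gp,n=grasp_pt(b);Q=rackR(.0735,.2);rel2(gp,Q)
```

```text
t 13.0 pos [ 0.5049 -0.0879  0.0556] worldΔmm [  9.9  -0.2 -16.7] toolΔcm [-0.64 -0.09  1.84] rotΔ [-0.13  0.06  0.16] q [-0.25  0.3   2.26  0.16  0.4  -2.04] F [-0.3 -0.3 -0.1] w 8.02
```

>>> {"name": "move_arm", "arguments": {"increments": [[-0.2,-0.05,0.6,0,0,0,8],[-0.2,-0.05,0.6,0,0,0,8],[-0.25,0,0.6,0,0,0,8],[0,0,0,0,0,0,8],[0,0,0,0,0,0,8]]}}

```text
time: 13.5
tool_pos: [0.515, -0.0885, 0.0395]
tcp_rot: [-0.038, 0.994, 0.002, 0.101]
wrist_force: [0.3, 0.5, 0.2]
width: 0.879
finger_force: 0.0
```

Run:
```python
from go import *
b=np.array([.525,-.0874,.0372]);gp,n=grasp_pt(b);Q=rackR(.0735,.2);rel2(gp,Q)
```

```text
t 13.5 pos [ 0.515  -0.0885  0.0395] worldΔmm [-0.1  0.3 -0.6] toolΔcm [0.02 0.03 0.06] rotΔ [-0.15  0.09  0.14] q [-0.25  0.34  2.24  0.17  0.37 -2.04] F [0.3 0.5 0.2] w 8.01
```

>>> {"name": "move_arm", "arguments": {"increments": [[0,0,0,0,0,0,6],[0,0,0,0,0,0,6],[0,0,0,0,0,0,6],[0,0,0,0,0,0,6],[0,0,0,0,0,0,6]], "force": 25}}

```text
time: 14.0
tool_pos: [0.5151, -0.0884, 0.0398]
tcp_rot: [-0.038, 0.994, 0.002, 0.101]
wrist_force: [-1.5, 6.0, 5.0]
width: 0.72
finger_force: 25.0
```

Run:
```python
from go import *
b=np.array([.525,-.0874,.0372]);gp,n=grasp_pt(b);s,p,r=now();print(s["width"]*9.12,s["wrist_force"],p)
np.savez("sieve.npz",o=r.inv().apply(b-p),n=r.inv().apply(n))
t,Q=place("sieve.npz",.098,xy=(.5300,.2677));print(t)
plan(p,r,[(p+n*.05,rackR(.0735,.2),5),([.52,-.04,.2],rackR(.05,.1),4),(t+[0,0,.05],Q,10)],1)
```

```text
6.5628990846546 [-1.48729068  5.98218602  4.95753954] [ 0.5151006  -0.08836608  0.03984567]
[0.52272656 0.26848124 0.10523648]
[0.3, -0.0, -1.0, -0.0, 0.0, 0.0]
[0.3, -0.0, -1.0, -0.0, 0.0, 0.0]
[0.3, -0.0, -1.0, -0.0, 0.0, 0.0]
[0.3, -0.0, -1.0, -0.0, 0.0, 0.0]
[0.3, -0.0, -1.0, -0.0, 0.0, 0.0]
-- [ 0.4904 -0.0901  0.0858] 0.004142410677797016
[-1.4, 1.2, -2.6, 0.0, 1.5, 0.4]
[-1.3, 1.2, -2.7, 0.0, 1.5, 0.4]
[-1.2, 1.2, -2.7, 0.0, 1.5, 0.4]
[-1.2, 1.2, -2.7, 0.0, 1.5, 0.4]
-- [ 0.5202 -0.0399  0.1997] 0.00359954741318969
[-0.1, 3.1, 0.5, -0.1, 2.4, 0.9]
[-0.1, 3.1, 0.5, -0.1, 2.4, 0.9]
[-0.1, 3.1, 0.5, -0.1, 2.4, 0.9]
[-0.0, 3.1, 0.5, -0.1, 2.4, 0.9]
[-0.0, 3.1, 0.5, -0.1, 2.4, 0.9]
[0.0, 3.1, 0.5, -0.1, 2.4, 0.9]
[0.0, 3.1, 0.5, -0.1, 2.4, 0.9]
[0.1, 3.1, 0.5, -0.1, 2.4, 0.9]
[0.1, 3.1, 0.5, -0.1, 2.4, 0.9]
[0.1, 3.1, 0.5, -0.1, 2.4, 0.9]
-- [0.5229 0.2707 0.1531] 0.005133852086136376
```

>>> {"name": "move_arm", "arguments": {"increments": [[0.3,0,-1,0,0,0,6],[0.3,0,-1,0,0,0,6],[0.3,0,-1,0,0,0,6],[0.3,0,-1,0,0,0,6],[0.3,0,-1,0,0,0,6],[-1.4,1.2,-2.6,0,1.5,0.4,6],[-1.3,1.2,-2.7,0,1.5,0.4,6],[-1.2,1.2,-2.7,0,1.5,0.4,6]]}}

```text
time: 14.8
tool_pos: [0.5119, -0.0522, 0.173]
tcp_rot: [-0.027, 0.998, 0.001, 0.061]
wrist_force: [0.2, -0.1, -2.9]
width: 0.718
finger_force: 25.0
```

>>> {"name": "move_arm", "arguments": {"increments": [[-1.2,1.2,-2.7,0,1.5,0.4,6],[-0.1,3.1,0.5,-0.1,2.4,0.9,6],[-0.1,3.1,0.5,-0.1,2.4,0.9,6],[-0.1,3.1,0.5,-0.1,2.4,0.9,6],[0,3.1,0.5,-0.1,2.4,0.9,6],[0,3.1,0.5,-0.1,2.4,0.9,6],[0,3.1,0.5,-0.1,2.4,0.9,6],[0,3.1,0.5,-0.1,2.4,0.9,6]]}}

```text
time: 15.6
tool_pos: [0.5217, 0.1784, 0.1667]
tcp_rot: [0.031, 0.995, 0.007, -0.099]
wrist_force: [0.6, 0.1, -2.5]
width: 0.715
finger_force: 25.0
```

>>> {"name": "move_arm", "arguments": {"increments": [[0.1,3.1,0.5,-0.1,2.4,0.9,6],[0.1,3.1,0.5,-0.1,2.4,0.9,6],[0.1,3.1,0.5,-0.1,2.4,0.9,6],[0,0,0,0,0,0,6],[0,0,0,0,0,0,6]]}}

```text
time: 16.1
tool_pos: [0.5226, 0.2705, 0.153]
tcp_rot: [0.053, 0.986, 0.009, -0.16]
wrist_force: [-0.7, -0.3, -3.7]
width: 0.713
finger_force: 25.0
```

Run:
```python
from go import *
t,Q=place("sieve.npz",.098,xy=(.5300,.2677));rel2(t+[0,0,.005],Q);a=shot("w4")
```

```text
t 16.1 pos [0.5226 0.2705 0.153 ] worldΔmm [  0.1  -2.1 -42.7] toolΔcm [-1.39 -0.21  4.04] rotΔ [ 0.04 -0.25 -0.05] q [ 0.37  0.41  1.85  0.16  1.18 -1.17] F [-0.7 -0.3 -3.7] w 6.5
```

View pics/w4.png

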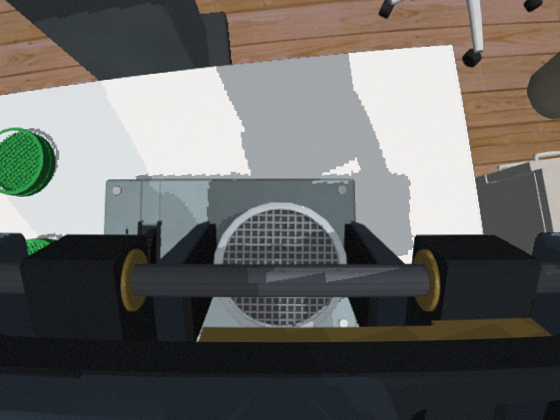

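The sieve (mesh up) is held level at (281,265), over the pan on the shaker. Lowering it now.

>>> {"name": "move_arm", "arguments": {"increments": [[-0.3,-0.1,0.8,0,0,0,6],[-0.3,-0.1,0.8,0,0,0,6],[-0.25,0,0.8,0,0,0,6],[-0.25,0,0.8,0,0,0,6],[-0.25,0,0.6,0,0,0,6],[0,0,0,0,0,0,6],[0,0,0,0,0,0,6]]}}

```text
time: 16.85
tool_pos: [0.5234, 0.2686, 0.1125]
tcp_rot: [0.054, 0.986, 0.009, -0.16]
wrist_force: [0.1, -0.6, -2.9]
width: 0.715
finger_force: 25.0
```

Run:
```python
from go import *
t,Q=place("sieve.npz",.098,xy=(.5300,.2677));rel2(t,Q)
```

```text
t 16.85 pos [0.5234 0.2686 0.1125] worldΔmm [-0.7 -0.1 -7.2] toolΔcm [-0.17 -0.02  0.71] rotΔ [ 0.07 -0.28 -0.11] q [ 0.37  0.47  1.86  0.16  1.11 -1.19] F [ 0.1 -0.6 -2.9] w 6.52
```

>>> {"name": "move_arm", "arguments": {"increments": [[-0.06,0,0.25,0,0,0,6],[-0.06,0,0.25,0,0,0,6],[0,0,0.1,0,0,0,6],[0,0,0,0,0,0,6],[0,0,0,0,0,0,6]]}}

```text
time: 17.35
tool_pos: [0.5226, 0.2686, 0.1065]
tcp_rot: [0.054, 0.986, 0.009, -0.16]
wrist_force: [-0.3, 0.6, -2.4]
width: 0.714
finger_force: 25.0
```

>>> {"name": "move_arm", "arguments": {"increments": [[-0.03,0,0.1,0,0,0,6],[0,0,0,0,0,0,6],[0,0,0,0,0,0,6]]}}

```text
time: 17.65
tool_pos: [0.5227, 0.2687, 0.1055]
tcp_rot: [0.054, 0.986, 0.009, -0.16]
wrist_force: [-0.1, 0.0, -1.7]
width: 0.717
finger_force: 25.0
```

>>> {"name": "move_arm", "arguments": {"increments": [[-0.03,0,0.1,0,0,0,6],[0,0,0,0,0,0,6],[0,0,0,0,0,0,6]]}}

```text
time: 17.95
tool_pos: [0.5227, 0.2687, 0.1045]
tcp_rot: [0.054, 0.986, 0.009, -0.16]
wrist_force: [1.3, 0.6, -0.3]
width: 0.721
finger_force: 25.0
```

Run:
```python
from go import *
t,Q=place("sieve.npz",.098,xy=(.5300,.2677));rel2(t,Q)
```

```text
t 17.95 pos [0.5227 0.2687 0.1045] worldΔmm [ 0.  -0.2  0.7] toolΔcm [ 0.02 -0.02 -0.07] rotΔ [ 0.08 -0.25 -0.1 ] q [ 0.37  0.48  1.86  0.16  1.1  -1.19] F [ 1.3  0.6 -0.3] w 6.57
```

>>> {"name": "move_arm", "arguments": {"increments": [[-0.02,0,0.06,0,0,0,6],[0,0,0,0,0,0,6],[0,0,0,0,0,0,6.8],[0,0,0,0,0,0,8],[0,0,0,0,0,0,8],[0,0,0,0,0,0,8],[0,0,0,0,0,0,8]]}}

```text
time: 18.65
tool_pos: [0.5225, 0.2686, 0.1038]
tcp_rot: [0.054, 0.986, 0.009, -0.16]
wrist_force: [-0.2, 0.6, 0.3]
width: 0.877
finger_force: 0.0
```

>>> {"name": "move_arm", "arguments": {"increments": [[0.15,0,-0.5,0,0,0,8],[0.3,0,-1,0,0,0,8],[0.6,0,-2,0,0,0,8],[0.9,0,-3,0,0,0,8],[0.5,0,-2,0,-2,0,8],[0,0,-2.5,0,-5,0,8],[-2,0,-1,0,-6,0,8],[-4,0,0,0,-6,0,8]]}}

```text
time: 19.45
tool_pos: [0.5952, 0.2613, 0.2217]
tcp_rot: [0.054, 0.998, 0.001, 0.008]
wrist_force: [0.3, 1.0, -1.0]
width: 0.88
finger_force: 0.0
```

>>> {"name": "move_arm", "arguments": {"increments": [[0,0,0,0,0,0,8],[0,0,0,0,0,0,8]]}}

```text
time: 19.65
tool_pos: [0.5938, 0.2607, 0.2187]
tcp_rot: [0.055, 0.998, 0.0, 0.004]
wrist_force: [0.2, -0.3, -1.0]
width: 0.876
finger_force: 0.0
```

Run:
```python
from go import *
rel2(np.array([.6,.26,.24]),rackR(-.107,0));shot("w5")
a,c=load("w5");print(proj(c,[[.530,.2677,.115]]))
```

```text
t 19.65 pos [0.5938 0.2607 0.2187] worldΔmm [ 6.2 -0.7 21.3] toolΔcm [-0.64  0.   -2.13] rotΔ [ 0.04  0.43 -0.14] q [ 0.38  0.29  1.84 -0.    1.   -1.08] F [ 0.2 -0.3 -1. ] w 7.99
[[279.34931666 122.66893253]]
```

View pics/w5.png

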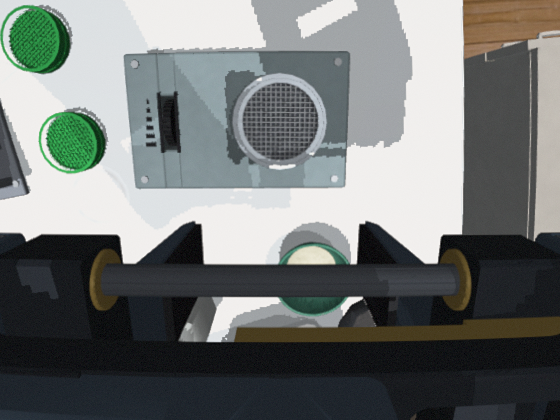

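The sieve sits centred on the pan at (279,121), next to the same wheel and decoys. Before the lid pick I check the gripper volume against the black hood.

Run:
```python
from go import *
a,c=load("w5");g=a.min(2).astype(np.float32);ctr=np.array([279.5,120.]);pts=[]
for t in np.radians(np.arange(0,360,4)):
    d=np.array([np.cos(t),np.sin(t)]);rr=np.arange(30,44,.5);uv=(ctr+rr[:,None]*d).astype(np.float32)
    v=cv2.remap(g,uv[:,0][None],uv[:,1][None],1)[0];pts.append(ctr+rr[np.argmax(np.diff(v))]*d)
print("sieve inner",circ(onz(c,np.array(pts),.115)))
top=cv2.imread("pics/top0.png");ct=cam("top")
b=np.array([.5389,-.2762,.0371]);
for tilt,Hh in((.2,0),(.2,.05)):
    gp,n=grasp_pt(b);gp=gp+n*Hh;Q=rackR(.0735,tilt)
    X,Y,Z=np.meshgrid(np.linspace(-.04,.04,9),np.linspace(-.092,.092,24),np.linspace(-.2,-.075,14));P=gp+Q.apply(np.c_[X.ravel(),Y.ravel(),Z.ravel()])
    X,Y,Z=np.meshgrid(np.linspace(-.018,.018,5),np.linspace(-.056,.056,24),np.linspace(-.075,0,8));P2=gp+Q.apply(np.c_[X.ravel(),Y.ravel(),Z.ravel()])
    for nm,p in(("body",P),("fing",P2)):
        uv=proj(ct,p).round().astype(int);dark=top[uv[:,1],uv[:,0]].max(1)<55
        print(nm,dark.sum(),p[dark].min(0).round(3) if dark.any() else "",p[dark].max(0).round(3) if dark.any() else "", uv[dark].min(0) if dark.any() else "",uv[dark].max(0) if dark.any() else "")
print(onz(ct,[[388,205],[395,190],[400,225]],0).round(3),onz(ct,[[388,205],[395,190],[400,225]],.1).round(3))
s,p,r=now();gp,n=grasp_pt(b);print(gp)
```

```text
sieve inner (array([0.52936527, 0.26822112]), np.float64(0.02871282555799942), np.float64(0.9555555555555556))
body 354 [ 0.448 -0.37   0.104] [ 0.56  -0.187  0.243] [356 212] [444 253]
fing 28 [ 0.494 -0.286  0.037] [ 0.524 -0.236  0.11 ] [368 230] [389 239]
body 327 [ 0.425 -0.376  0.148] [ 0.535 -0.196  0.286] [364 219] [454 263]
fing 83 [ 0.47  -0.317  0.079] [ 0.514 -0.227  0.156] [369 231] [403 247]
[[ 0.6   -0.306  0.   ]
 [ 0.641 -0.326  0.   ]
 [ 0.546 -0.337  0.   ]] [[ 0.58  -0.282  0.1  ]
 [ 0.618 -0.3    0.1  ]
 [ 0.531 -0.31   0.1  ]]
[ 0.52875297 -0.27694715  0.038766  ]
```

Run:
```python
from go import *
top=cv2.imread("pics/top0.png");ct=cam("top");sd=cv2.imread("pics/side0.png");cs=cam("side")
def comp(im,seed,th):
    m=(im.max(2)<th).astype(np.uint8);m=cv2.morphologyEx(m,cv2.MORPH_CLOSE,np.ones((5,5)))
    n,l,st,_=cv2.connectedComponentsWithStats(m);i=l[seed[1],seed[0]];print(i,st[i]);return (l==i)
mt=comp(top,(440,180),60);ms=comp(sd,(430,290),60)
g=np.stack(np.meshgrid(np.arange(.40,.75,.005),np.arange(-.5,-.15,.005),np.arange(.0,.30,.01),indexing="ij"),-1).reshape(-1,3)
def inm(m,c):
    uv=proj(c,g).round().astype(int);ok=(uv[:,0]>=0)&(uv[:,0]<560)&(uv[:,1]>=0)&(uv[:,1]<420);o=np.zeros(len(g),bool);o[ok]=m[uv[ok,1],uv[ok,0]];return o
h=g[inm(mt,ct)&inm(ms,cs)];print(len(h),h.min(0),h.max(0))
for z in np.arange(0,.3,.03):
    q=h[abs(h[:,2]-z)<.006]
    if len(q): 
        print(round(z,2),"ymax",q[:,1].max().round(3),"at x",q[q[:,1].argmax(),0],"xmin",q[:,0].min().round(3),"| for y>-.37 xmin",q[q[:,1]>-.37][:,0].min().round(3) if (q[:,1]>-.37).any() else "")
for H in(0,.05):
  gp,n=grasp_pt([.5389,-.2762,.0371]);gp=gp+n*H;Q=rackR(.0735,.2);L=Q.inv().apply(h-gp)
  k=(abs(L[:,0])<.045)&(abs(L[:,1])<.095)&(L[:,2]<-.075)&(L[:,2]>-.25)|(abs(L[:,0])<.02)&(abs(L[:,1])<.056)&(L[:,2]<.002)&(L[:,2]>-.08)
  print(k.sum(),L[k].min(0) if k.any() else "",L[k].max(0) if k.any() else "")
```

```text
8 [  388    78   172   239 14601]
38 [ 363  236  141   96 7931]
16527 [ 0.49 -0.5   0.  ] [ 0.745 -0.305  0.22 ]
0.0 ymax -0.305 at x 0.6000000000000002 xmin 0.58 | for y>-.37 xmin 0.58
0.03 ymax -0.31 at x 0.6150000000000002 xmin 0.56 | for y>-.37 xmin 0.565
0.06 ymax -0.33 at x 0.6700000000000003 xmin 0.545 | for y>-.37 xmin 0.56
0.09 ymax -0.335 at x 0.6750000000000003 xmin 0.5 | for y>-.37 xmin 0.635
0.12 ymax -0.34 at x 0.6850000000000003 xmin 0.49 | for y>-.37 xmin 0.645
0.15 ymax -0.38 at x 0.6550000000000002 xmin 0.53 | for y>-.37 xmin 
0.18 ymax -0.425 at x 0.6200000000000002 xmin 0.545 | for y>-.37 xmin 
0.21 ymax -0.475 at x 0.5650000000000002 xmin 0.535 | for y>-.37 xmin 
0  
0
```

The hood's visual hull clears the gripper at the lid, so I use the same approach there.

Run:
```python
from go import *
s,p,r=now();b=np.array([.5386,-.2762,.0371]);gp,n=grasp_pt(b);Q=rackR(.0735,.2)
plan(p,r,[([.54,0.05,.2],rackR(0,.1),6),(gp+n*.07,Q,9),(gp+n*.02,Q,4)],1)
```

```text
[0.5, -3.6, 0.3, -0.1, -0.9, -1.0]
[0.6, -3.6, 0.3, -0.1, -0.9, -1.0]
[0.6, -3.6, 0.3, -0.1, -0.9, -1.0]
[0.7, -3.6, 0.3, -0.1, -0.9, -1.0]
[0.8, -3.5, 0.2, -0.1, -0.9, -1.0]
[0.8, -3.5, 0.2, -0.1, -0.9, -1.0]
-- [0.5403 0.0497 0.1996] 0.0070143154134223555
[0.6, -3.7, 1.0, -0.0, -0.6, -0.5]
[0.7, -3.7, 1.0, -0.0, -0.6, -0.5]
[0.7, -3.7, 1.0, -0.0, -0.6, -0.5]
[0.7, -3.6, 1.0, -0.0, -0.6, -0.5]
[0.8, -3.6, 1.0, -0.0, -0.6, -0.5]
[0.8, -3.6, 1.0, -0.0, -0.6, -0.5]
[0.9, -3.6, 1.0, -0.0, -0.6, -0.5]
[0.9, -3.6, 1.0, -0.0, -0.6, -0.5]
[0.9, -3.6, 1.0, -0.0, -0.6, -0.5]
-- [ 0.4939 -0.2789  0.1001] 0.007522458126399715
[-0.4, -0.0, 1.2, -0.1, -0.1, 0.0]
[-0.4, -0.0, 1.2, -0.1, -0.1, 0.0]
[-0.4, -0.0, 1.2, -0.1, -0.1, 0.0]
[-0.4, -0.0, 1.2, -0.1, -0.1, 0.0]
-- [ 0.519  -0.2772  0.0562] 0.0032204572767250677
```

>>> {"name": "move_arm", "arguments": {"increments": [[0.5,-3.6,0.3,-0.1,-0.9,-1,8],[0.6,-3.6,0.3,-0.1,-0.9,-1,8],[0.6,-3.6,0.3,-0.1,-0.9,-1,8],[0.7,-3.6,0.3,-0.1,-0.9,-1,8],[0.8,-3.5,0.2,-0.1,-0.9,-1,8],[0.8,-3.5,0.2,-0.1,-0.9,-1,8],[0.6,-3.7,1,0,-0.6,-0.5,8],[0.7,-3.7,1,0,-0.6,-0.5,8]]}}

```text
time: 20.5
tool_pos: [0.5295, -0.0252, 0.1777]
tcp_rot: [-0.007, 0.998, 0.002, 0.062]
wrist_force: [1.8, 0.7, -0.4]
width: 0.874
finger_force: 0.0
```

>>> {"name": "move_arm", "arguments": {"increments": [[0.7,-3.7,1,0,-0.6,-0.5,8],[0.7,-3.6,1,0,-0.6,-0.5,8],[0.8,-3.6,1,0,-0.6,-0.5,8],[0.8,-3.6,1,0,-0.6,-0.5,8],[0.9,-3.6,1,0,-0.6,-0.5,8],[0.9,-3.6,1,0,-0.6,-0.5,8],[0.9,-3.6,1,0,-0.6,-0.5,8],[0,0,0,0,0,0,8]]}}

```text
time: 21.3
tool_pos: [0.4938, -0.2813, 0.0986]
tcp_rot: [-0.035, 0.995, 0.001, 0.098]
wrist_force: [0.7, -0.6, 0.4]
width: 0.876
finger_force: 0.0
```

>>> {"name": "move_arm", "arguments": {"increments": [[-0.4,0,1.2,-0.1,-0.1,0,8],[-0.4,0,1.2,-0.1,-0.1,0,8],[-0.4,0,1.2,-0.1,-0.1,0,8],[-0.2,0,0.6,-0.1,-0.1,0,8],[0,0,0,0,0,0,8],[0,0,0,0,0,0,8]]}}

```text
time: 21.9
tool_pos: [0.5171, -0.277, 0.0612]
tcp_rot: [-0.038, 0.994, 0.004, 0.102]
wrist_force: [0.3, -1.0, 0.1]
width: 0.878
finger_force: 0.0
```

Run:
```python
from go import *
b=np.array([.5386,-.2762,.0371]);gp,n=grasp_pt(b);Q=rackR(.0735,.2);rel2(gp,Q)
```

```text
t 21.9 pos [ 0.5171 -0.277   0.0612] worldΔmm [ 11.3   0.  -22.5] toolΔcm [-0.65 -0.08  2.43] rotΔ [0.06 0.27 0.11] q [-0.59  0.38  2.1   0.26  0.51 -2.46] F [ 0.3 -1.   0.1] w 8.01
```

>>> {"name": "move_arm", "arguments": {"increments": [[-0.15,-0.05,0.6,0,0,0,8],[-0.15,-0.05,0.6,0,0.2,0,8],[-0.2,0,0.6,0,0,0,8],[-0.15,0,0.6,0,0,0,8],[0,0,0,0,0,0,8],[0,0,0,0,0,0,8]]}}

```text
time: 22.5
tool_pos: [0.5282, -0.2775, 0.0389]
tcp_rot: [-0.037, 0.994, 0.004, 0.1]
wrist_force: [1.2, -0.7, 0.7]
width: 0.882
finger_force: 0.0
```

Run:
```python
from go import *
b=np.array([.5386,-.2762,.0371]);gp,n=grasp_pt(b);Q=rackR(.0735,.2);rel2(gp,Q)
```

```text
t 22.5 pos [ 0.5282 -0.2775  0.0389] worldΔmm [ 0.3  0.5 -0.1] toolΔcm [-0.03  0.05  0.02] rotΔ [0.05 0.06 0.08] q [-0.58  0.44  2.08  0.27  0.48 -2.45] F [ 1.2 -0.7  0.7] w 8.04
```

>>> {"name": "move_arm", "arguments": {"increments": [[0,0.05,0,0,0,0,6],[0,0,0,0,0,0,6],[0,0,0,0,0,0,6],[0,0,0,0,0,0,6],[0,0,0,0,0,0,6]], "force": 25}}

```text
time: 23.0
tool_pos: [0.5285, -0.2773, 0.0394]
tcp_rot: [-0.037, 0.994, 0.004, 0.101]
wrist_force: [0.0, -2.9, 2.8]
width: 0.715
finger_force: 25.0
```

Run:
```python
from go import *
b=np.array([.5386,-.2762,.0371]);gp,n=grasp_pt(b);s,p,r=now();print(s["width"]*9.12,s["wrist_force"],p)
np.savez("lid.npz",o=r.inv().apply(b-p),n=r.inv().apply(n))
t,Q=place("lid.npz",.116,xy=(.5297,.268));print(t)
plan(p,r,[(p+n*.05,rackR(.0735,.2),5),([.53,-.2,.22],rackR(.05,.1),5),(t+[0,0,.05],Q,14)],1)
```

```text
6.520361158219371 [ 0.04255337 -2.86896045  2.78779138] [ 0.52849675 -0.27732056  0.03943068]
[0.52208593 0.26881783 0.12307033]
[0.3, 0.0, -1.0, 0.0, 0.0, 0.0]
[0.3, 0.0, -1.0, 0.0, 0.0, 0.0]
[0.3, 0.0, -1.0, 0.0, 0.0, 0.0]
[0.3, 0.0, -1.0, 0.0, 0.0, 0.0]
[0.3, 0.0, -1.0, 0.0, 0.0, 0.0]
-- [ 0.5038 -0.2792  0.0854] 0.0024996164823971
[-1.2, 1.5, -2.5, 0.0, 1.2, 0.3]
[-1.1, 1.5, -2.5, 0.0, 1.2, 0.3]
[-1.0, 1.6, -2.6, 0.0, 1.2, 0.3]
[-1.0, 1.6, -2.6, 0.0, 1.2, 0.3]
[-0.9, 1.6, -2.6, 0.0, 1.2, 0.3]
-- [ 0.5297 -0.1995  0.2203] 0.004663481279687553
[-0.1, 3.3, 0.4, -0.1, 1.7, 0.6]
[-0.1, 3.3, 0.4, -0.1, 1.7, 0.6]
[-0.0, 3.3, 0.4, -0.1, 1.7, 0.6]
[-0.0, 3.3, 0.4, -0.1, 1.7, 0.6]
[0.0, 3.3, 0.4, -0.1, 1.7, 0.6]
[0.0, 3.3, 0.4, -0.1, 1.7, 0.6]
[0.1, 3.3, 0.4, -0.1, 1.7, 0.6]
[0.1, 3.3, 0.4, -0.1, 1.7, 0.6]
[0.1, 3.3, 0.4, -0.1, 1.7, 0.6]
[0.1, 3.3, 0.4, -0.1, 1.7, 0.6]
[0.2, 3.3, 0.4, -0.1, 1.7, 0.6]
[0.2, 3.3, 0.4, -0.1, 1.7, 0.6]
[0.2, 3.3, 0.5, -0.1, 1.7, 0.6]
[0.2, 3.3, 0.5, -0.1, 1.7, 0.6]
-- [0.523  0.2638 0.1714] 0.014652792472100289
```

>>> {"name": "move_arm", "arguments": {"increments": [[0.3,0,-1,0,0,0,6],[0.3,0,-1,0,0,0,6],[0.3,0,-1,0,0,0,6],[0.3,0,-1,0,0,0,6],[0.3,0,-1,0,0,0,6],[-1.2,1.5,-2.5,0,1.2,0.3,6],[-1.1,1.5,-2.5,0,1.2,0.3,6],[-1,1.6,-2.6,0,1.2,0.3,6]]}}

```text
time: 23.8
tool_pos: [0.5187, -0.2314, 0.1673]
tcp_rot: [-0.029, 0.997, 0.003, 0.069]
wrist_force: [0.6, -0.2, -2.3]
width: 0.717
finger_force: 25.0
```

>>> {"name": "move_arm", "arguments": {"increments": [[-1,1.6,-2.6,0,1.2,0.3,6],[-0.9,1.6,-2.6,0,1.2,0.3,6],[-0.1,3.3,0.4,-0.1,1.7,0.6,6],[-0.1,3.3,0.4,-0.1,1.7,0.6,6],[0,3.3,0.4,-0.1,1.7,0.6,6],[0,3.3,0.4,-0.1,1.7,0.6,6],[0,3.3,0.4,-0.1,1.7,0.6,6],[0,3.3,0.4,-0.1,1.7,0.6,6]]}}

```text
time: 24.6
tool_pos: [0.5269, 0.0001, 0.1986]
tcp_rot: [0.007, 0.999, 0.008, -0.041]
wrist_force: [0.5, -0.7, -2.0]
width: 0.715
finger_force: 25.0
```

>>> {"name": "move_arm", "arguments": {"increments": [[0.1,3.3,0.4,-0.1,1.7,0.6,6],[0.1,3.3,0.4,-0.1,1.7,0.6,6],[0.1,3.3,0.4,-0.1,1.7,0.6,6],[0.1,3.3,0.4,-0.1,1.7,0.6,6],[0.2,3.3,0.4,-0.1,1.7,0.7,6],[0.2,3.3,0.4,-0.1,1.7,0.7,6],[0.2,3.3,0.4,-0.1,1.7,0.7,6],[0.2,3.3,0.4,-0.1,1.7,0.7,6]]}}

```text
time: 25.4
tool_pos: [0.5232, 0.265, 0.1736]
tcp_rot: [0.051, 0.986, 0.013, -0.16]
wrist_force: [0.5, -0.6, -1.3]
width: 0.716
finger_force: 25.0
```

>>> {"name": "move_arm", "arguments": {"increments": [[0,0,0,0,0,0,6],[0,0,0,0,0,0,6]]}}

```text
time: 25.6
tool_pos: [0.5233, 0.2639, 0.1733]
tcp_rot: [0.05, 0.986, 0.013, -0.159]
wrist_force: [-0.1, -0.3, -2.1]
width: 0.714
finger_force: 25.0
```

Run:
```python
from go import *
t,Q=place("lid.npz",.116,xy=(.5297,.268));rel2(t+[0,0,.006],Q);shot("w6")
```

```text
t 25.6 pos [0.5233 0.2639 0.1733] worldΔmm [ -1.2   4.9 -44.2] toolΔcm [-1.23  0.43  4.26] rotΔ [ 0.48 -0.15  0.35] q [ 0.36  0.38  1.85  0.16  1.2  -1.19] F [-0.1 -0.3 -2.1] w 6.51
```

View pics/w6.png

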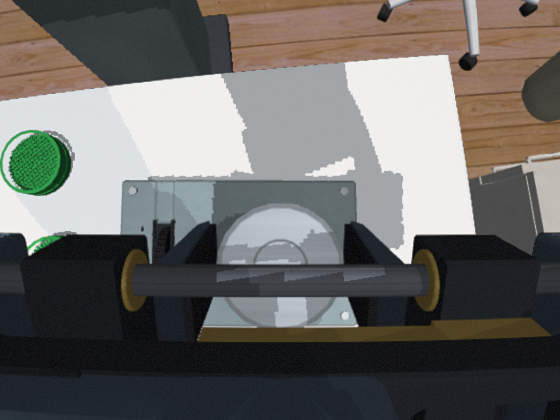

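The lid is held dish-up and level at (280,262).

>>> {"name": "move_arm", "arguments": {"increments": [[-0.25,0.15,0.8,0.2,0,0.2,6],[-0.25,0.15,0.8,0.3,0,0.2,6],[-0.25,0.1,0.9,0,0,0,6],[-0.25,0,0.9,0,0,0,6],[-0.2,0,0.7,0,0,0,6],[0,0,0,0,0,0,6],[0,0,0,0,0,0,6]]}}

```text
time: 26.35
tool_pos: [0.5225, 0.2682, 0.1304]
tcp_rot: [0.054, 0.986, 0.008, -0.16]
wrist_force: [0.3, -0.3, -2.2]
width: 0.714
finger_force: 25.0
```

Run:
```python
from go import *
t,Q=place("lid.npz",.116,xy=(.5297,.268));rel2(t,Q)
```

```text
t 26.35 pos [0.5225 0.2682 0.1304] worldΔmm [-0.4  0.7 -7.3] toolΔcm [-0.19  0.06  0.71] rotΔ [ 0.01 -0.17 -0.11] q [ 0.37  0.44  1.86  0.16  1.14 -1.18] F [ 0.3 -0.3 -2.2] w 6.52
```

>>> {"name": "move_arm", "arguments": {"increments": [[-0.08,0.03,0.25,0,0,0,6],[-0.08,0.03,0.25,0,0,0,6],[0,0,0.05,0,0,0,6],[0,0,0,0,0,0,6],[0,0,0,0,0,0,6]]}}

```text
time: 26.85
tool_pos: [0.5224, 0.2688, 0.1249]
tcp_rot: [0.054, 0.986, 0.009, -0.159]
wrist_force: [-0.1, 0.1, -3.0]
width: 0.713
finger_force: 25.0
```

>>> {"name": "move_arm", "arguments": {"increments": [[-0.03,0,0.1,0,0,0,6],[0,0,0,0,0,0,6],[0,0,0,0,0,0,6]]}}

```text
time: 27.15
tool_pos: [0.5223, 0.2688, 0.1238]
tcp_rot: [0.054, 0.986, 0.009, -0.159]
wrist_force: [-0.4, -0.4, -1.9]
width: 0.718
finger_force: 25.0
```

>>> {"name": "move_arm", "arguments": {"increments": [[-0.03,0,0.1,0,0,0,6],[0,0,0,0,0,0,6],[0,0,0,0,0,0,6]]}}

```text
time: 27.45
tool_pos: [0.5224, 0.2689, 0.1228]
tcp_rot: [0.054, 0.986, 0.009, -0.159]
wrist_force: [0.5, -0.3, -2.1]
width: 0.713
finger_force: 25.0
```

Run:
```python
from go import *
t,Q=place("lid.npz",.116,xy=(.5297,.268));rel2(t,Q)
```

```text
t 27.45 pos [0.5224 0.2689 0.1228] worldΔmm [-0.3 -0.   0.3] toolΔcm [ 0.04 -0.01 -0.02] rotΔ [ 0.02 -0.15 -0.1 ] q [ 0.37  0.45  1.86  0.16  1.13 -1.18] F [ 0.5 -0.3 -2.1] w 6.5
```

>>> {"name": "move_arm", "arguments": {"increments": [[-0.03,0,0.1,0,0,0,6],[0,0,0,0,0,0,6],[0,0,0,0,0,0,6]]}}

```text
time: 27.75
tool_pos: [0.5224, 0.2688, 0.1217]
tcp_rot: [0.054, 0.986, 0.009, -0.159]
wrist_force: [0.6, -0.9, -0.4]
width: 0.713
finger_force: 25.0
```

>>> {"name": "move_arm", "arguments": {"increments": [[-0.03,0,0.08,0,0,0,6],[0,0,0,0,0,0,6],[0,0,0,0,0,0,6]]}}

```text
time: 28.05
tool_pos: [0.5224, 0.2689, 0.1209]
tcp_rot: [0.054, 0.986, 0.009, -0.159]
wrist_force: [-0.5, -0.2, -0.0]
width: 0.718
finger_force: 25.0
```

>>> {"name": "move_arm", "arguments": {"increments": [[0,0,0,0,0,0,6.8],[0,0,0,0,0,0,8],[0,0,0,0,0,0,8],[0,0,0,0,0,0,8],[0,0,0,0,0,0,8]]}}

```text
time: 28.55
tool_pos: [0.5223, 0.2688, 0.1208]
tcp_rot: [0.054, 0.986, 0.009, -0.159]
wrist_force: [-0.4, -0.2, -0.3]
width: 0.879
finger_force: 0.0
```

>>> {"name": "move_arm", "arguments": {"increments": [[0.15,0,-0.5,0,0,0,8],[0.3,0,-1,0,0,0,8],[0.6,0,-2,0,0,0,8],[0.9,0,-3,0,0,0,8],[0.5,0,-2,0,-2,0,8],[0,0,-2.5,0,-5,0,8],[-2,0,-1,0,-6,0,8],[-4,0,0,0,-6,0,8]]}}

```text
time: 29.35
tool_pos: [0.5948, 0.2616, 0.2389]
tcp_rot: [0.054, 0.998, 0.0, 0.009]
wrist_force: [0.8, 0.5, -0.8]
width: 0.876
finger_force: 0.0
```

>>> {"name": "move_arm", "arguments": {"increments": [[0,0,0,0,0,0,3],[0,0,0,0,0,0,0]]}}

```text
time: 29.55
tool_pos: [0.5934, 0.261, 0.2358]
tcp_rot: [0.055, 0.999, -0.0, 0.005]
wrist_force: [0.3, -0.3, 0.0]
width: 0.735
finger_force: 0.0
```

Run:
```python
from go import *
rel2(np.array([.5189,.164,.058]),rackR(-.107,0));shot("w7")
a,c=load("w7");g=a.min(2).astype(np.float32);ctr=proj(c,[[.53,.268,.129]])[0];print(ctr)
for lo,hi,f,z in((12,24,lambda v:np.argmax(abs(np.diff(v))),.129),(30,50,lambda v:np.argmin(np.diff(v)),.127)):
    pts=[]
    for t in np.radians(np.arange(0,360,4)):
        d=np.array([np.cos(t),np.sin(t)]);rr=np.arange(lo,hi,.5);uv=(ctr+rr[:,None]*d).astype(np.float32)
        v=cv2.remap(g,uv[:,0][None],uv[:,1][None],1)[0];pts.append(ctr+rr[f(v)]*d)
    print("lid",circ(onz(c,np.array(pts),z)))
m=(g<40).astype(np.uint8);u=proj(c,[[.5189,.164,.054]])[0].astype(int);k=np.zeros_like(m);k[u[1]-40:u[1]+40,u[0]-16:u[0]+16]=1;m*=k
k,_=cv2.findContours(m,0,1);k=max(k,key=cv2.contourArea);b=cv2.minAreaRect(k);print(b,"wheel",onz(c,b[0],.054))
```

```text
t 29.55 pos [0.5934 0.261  0.2358] worldΔmm [ -74.5  -97.  -177.8] toolΔcm [  6.51 -10.45  17.72] rotΔ [-0.01  0.53 -0.12] q [ 0.38  0.27  1.84 -0.01  1.03 -1.08] F [ 0.3 -0.3  0. ] w 6.7
[279.53665839 122.96087613]
lid (array([0.52884051, 0.26837032]), np.float64(0.012996584648802873), np.float64(1.0))
lid (array([0.52940003, 0.26759789]), np.float64(0.03438696622819967), np.float64(0.8666666666666667))
((173.6189727783203, 121.52241516113281), (56.07952880859375, 17.734050750732422), 86.633544921875) wheel [[0.5182504  0.16413516 0.054     ]]
```

The lid is centred to within about 1 mm. Next is the thumbwheel: fingers closed, tool y along the shaker's x, so the body stays clear of the stack.

Run:
```python
from go import *
s,p,r=now();Q=rackR(-.108-np.pi/2,0);plan(p,r,[([.5078,.1647,.13],Q,12),([.5078,.1647,.068],Q,3)],1)
```

```text
[0.6, -0.9, 0.9, 0.0, 0.0, 7.5]
[0.5, -0.9, 0.9, 0.0, 0.0, 7.5]
[0.4, -1.0, 0.9, 0.0, 0.0, 7.5]
[0.2, -1.0, 0.9, 0.0, 0.0, 7.5]
[0.1, -1.1, 0.9, 0.0, 0.0, 7.5]
[-0.0, -1.1, 0.9, 0.0, 0.0, 7.5]
[-0.2, -1.1, 0.9, 0.0, 0.0, 7.5]
[-0.3, -1.0, 0.9, 0.0, 0.0, 7.5]
[-0.4, -1.0, 0.9, 0.0, 0.0, 7.5]
[-0.6, -0.9, 0.9, 0.0, 0.0, 7.5]
[-0.7, -0.8, 0.9, 0.0, 0.0, 7.5]
[-0.8, -0.7, 0.9, 0.0, 0.0, 7.5]
-- [0.5088 0.1646 0.1269] 0.008886781200634604
[-0.0, -0.1, 2.0, 0.2, 0.0, -0.0]
[-0.0, -0.0, 2.0, 0.2, 0.0, -0.0]
[-0.0, -0.0, 2.0, 0.2, 0.0, -0.0]
-- [0.5081 0.1647 0.0669] 0.002017191700902213
```

>>> {"name": "move_arm", "arguments": {"increments": [[0.6,-0.9,0.9,0,0,7.5,0],[0.5,-0.9,0.9,0,0,7.5,0],[0.4,-1,0.9,0,0,7.5,0],[0.2,-1,0.9,0,0,7.5,0],[0.1,-1.1,0.9,0,0,7.5,0],[0,-1.1,0.9,0,0,7.5,0],[-0.2,-1.1,0.9,0,0,7.5,0],[-0.3,-1,0.9,0,0,7.5,0]]}}

```text
time: 30.4
tool_pos: [0.5365, 0.1967, 0.1624]
tcp_rot: [0.549, 0.836, 0.002, 0.004]
wrist_force: [0.3, -0.4, -1.1]
width: 0.008
finger_force: 0.0
```

>>> {"name": "move_arm", "arguments": {"increments": [[-0.4,-1,0.9,0,0,7.5,0],[-0.6,-0.9,0.9,0,0,7.5,0],[-0.7,-0.8,0.9,0,0,7.5,0],[-0.8,-0.7,0.9,0,0,7.5,0],[0,0,0,0,0,0,0],[0,0,0,0,0,0,0]]}}

```text
time: 31.0
tool_pos: [0.5098, 0.1648, 0.1268]
tcp_rot: [0.743, 0.669, 0.003, 0.004]
wrist_force: [1.1, -0.1, 0.5]
width: 0.003
finger_force: 0.0
```

Run:
```python
from go import *
rel2(np.array([.5078,.1647,.061]),rackR(-.108-np.pi/2,0))
```

```text
t 31.0 pos [0.5098 0.1648 0.1268] worldΔmm [ -2.   -0.1 -65.8] toolΔcm [-0.03 -0.26  6.58] rotΔ [0.58 0.02 0.15] q [ 0.27  0.25  2.11 -0.01  0.78  0.38] F [ 1.1 -0.1  0.5] w 0.03
```

>>> {"name": "move_arm", "arguments": {"increments": [[0,-0.1,2,0.3,0,0,0],[0,-0.1,2,0.3,0,0,0],[0,0,1.6,0,0,0,0],[0,0,0.7,0,0,0,0],[0,0,0,0,0,0,0],[0,0,0,0,0,0,0]]}}

```text
time: 31.6
tool_pos: [0.5087, 0.1651, 0.0642]
tcp_rot: [0.744, 0.668, 0.0, 0.0]
wrist_force: [0.7, -0.4, 0.3]
width: 0.004
finger_force: 0.0
```

Run:
```python
from go import *
rel2(np.array([.5078,.1647,.058]),rackR(-.108-np.pi/2,0))
```

```text
t 31.6 pos [0.5087 0.1651 0.0642] worldΔmm [-0.9 -0.4 -6.2] toolΔcm [-0.05 -0.09  0.62] rotΔ [ 0.06 -0.    0.02] q [ 0.27  0.36  2.12 -0.    0.66  0.38] F [ 0.7 -0.4  0.3] w 0.04
```

>>> {"name": "move_arm", "arguments": {"increments": [[-0.05,-0.05,0.5,0,0,0,0],[0,0,0,0,0,0,0],[0,0,0,0,0,0,0]]}}

```text
time: 31.9
tool_pos: [0.5077, 0.1644, 0.0587]
tcp_rot: [0.744, 0.668, 0.0, 0.0]
wrist_force: [0.9, 1.8, 0.5]
width: 0.004
finger_force: 0.0
```

>>> {"name": "move_arm", "arguments": {"increments": [[0,0,0.1,0,0,0,0],[0,0,0,0,0,0,0]]}}

```text
time: 32.1
tool_pos: [0.5076, 0.1644, 0.0576]
tcp_rot: [0.745, 0.668, 0.0, 0.0]
wrist_force: [0.0, 0.2, 0.5]
width: 0.007
finger_force: 0.1
```

>>> {"name": "move_arm", "arguments": {"increments": [[0,0,0.06,0,0,0,0],[0,0,0,0,0,0,0]]}}

```text
time: 32.3
tool_pos: [0.5078, 0.1644, 0.0571]
tcp_rot: [0.745, 0.668, 0.0, 0.0]
wrist_force: [-0.9, -1.1, 4.5]
width: 0.011
finger_force: 2.2
```

>>> {"name": "move_arm", "arguments": {"increments": [[0,0.4,0,0,0,0,0],[0,0.4,0,0,0,0,0]]}}

```text
time: 32.5
tool_pos: [0.5163, 0.1636, 0.0578]
tcp_rot: [0.744, 0.668, 0.0, 0.001]
wrist_force: [-2.3, -3.8, 16.0]
width: 0.006
finger_force: 8.0
```

>>> {"name": "move_arm", "arguments": {"increments": [[0,0.4,0,0,0,0,0],[0,0.4,0,0,0,0,0]]}}

```text
time: 32.7
tool_pos: [0.5246, 0.1628, 0.0578]
tcp_rot: [0.744, 0.668, 0.001, 0.001]
wrist_force: [-0.3, -2.5, 11.5]
width: 0.008
finger_force: 5.8
```

>>> {"name": "move_arm", "arguments": {"increments": [[0,0.3,0,0,0,0,0],[0,0.3,0,0,0,0,0]]}}

```text
time: 32.9
tool_pos: [0.5302, 0.1621, 0.0574]
tcp_rot: [0.745, 0.668, 0.0, 0.0]
wrist_force: [-0.6, 0.2, 2.5]
width: 0.006
finger_force: 1.2
```

>>> {"name": "move_arm", "arguments": {"increments": [[0,0,-0.5,0,0,0,0],[0,-1,0,0,0,0,0],[0,-1.1,0,0,0,0,0],[0,0,0.4,0,0,0,0],[0,0,0.07,0,0,0,0],[0,0,0,0,0,0,0]]}}

```text
time: 33.5
tool_pos: [0.5083, 0.1643, 0.0571]
tcp_rot: [0.744, 0.668, -0.0, 0.0]
wrist_force: [-3.2, -1.1, 6.0]
width: 0.001
finger_force: 3.3
```

>>> {"name": "move_arm", "arguments": {"increments": [[0,0.3,0,0,0,0,0],[0,0.3,0,0,0,0,0]]}}

```text
time: 33.7
tool_pos: [0.5152, 0.1636, 0.0578]
tcp_rot: [0.744, 0.668, 0.0, 0.0]
wrist_force: [-2.4, -4.4, 14.5]
width: 0.004
finger_force: 7.5
```

>>> {"name": "move_arm", "arguments": {"increments": [[0,0.4,0,0,0,0,0],[0,0.4,0,0,0,0,0]]}}

```text
time: 33.9
tool_pos: [0.5211, 0.1628, 0.0576]
tcp_rot: [0.745, 0.667, -0.002, -0.001]
wrist_force: [-19.9, 2.1, 27.8]
width: 0.004
finger_force: 14.3
```

>>> {"name": "move_arm", "arguments": {"increments": [[0,0.3,0.01,0,0,0,0],[0,0.3,0.01,0,0,0,0]]}}

```text
time: 34.1
tool_pos: [0.528, 0.1622, 0.0574]
tcp_rot: [0.745, 0.668, -0.001, -0.0]
wrist_force: [-5.2, 1.2, 10.3]
width: 0.006
finger_force: 4.9
```

>>> {"name": "move_arm", "arguments": {"increments": [[0,0,-0.5,0,0,0,0],[0,-1,0,0,0,0,0],[0,-0.8,0,0,0,0,0],[0,0,0.4,0,0,0,0],[0,0,0.03,0,0,0,0],[0,0,0,0,0,0,0]]}}

```text
time: 34.7
tool_pos: [0.5096, 0.164, 0.0573]
tcp_rot: [0.745, 0.668, -0.001, -0.0]
wrist_force: [-6.5, 0.3, 8.2]
width: 0.004
finger_force: 4.2
```

>>> {"name": "move_arm", "arguments": {"increments": [[0,0.2,0,0,0,0,0],[0,0.2,0,0,0,0,0]]}}

```text
time: 34.9
tool_pos: [0.5125, 0.1635, 0.0574]
tcp_rot: [0.745, 0.668, -0.002, -0.001]
wrist_force: [-19.1, 3.0, 21.9]
width: 0.004
finger_force: 11.6
```

>>> {"name": "move_arm", "arguments": {"increments": [[0,0.3,0,0,0,0,0],[0,0.3,0,0,0,0,0]]}}

```text
time: 35.1
tool_pos: [0.519, 0.163, 0.0577]
tcp_rot: [0.745, 0.668, -0.002, -0.001]
wrist_force: [-13.7, 1.8, 18.6]
width: 0.009
finger_force: 9.9
```

>>> {"name": "move_arm", "arguments": {"increments": [[0,0.3,0,0,0,0,0],[0,0.3,0,0,0,0,0]]}}

```text
time: 35.3
tool_pos: [0.5255, 0.1623, 0.0577]
tcp_rot: [0.745, 0.668, -0.001, -0.001]
wrist_force: [-6.4, 0.8, 11.3]
width: 0.005
finger_force: 5.7
```

The wheel now slips at high resistance from the first millimetre of a stroke, so it is at its stop. I retreat and check the stack.

>>> {"name": "move_arm", "arguments": {"increments": [[0,0,-0.5,0,0,0,0],[0,0,-2,0,0,0,0],[0,0,-4,0,0,0,0],[0,0,-5,0,0,0,0],[-4,-2,-2,0,0,0,0],[-4,-2,0,0,0,0,0],[-4,0,0,0,0,0,0],[0,0,0,0,0,0,0]]}}

```text
time: 36.1
tool_pos: [0.4728, 0.0446, 0.1929]
tcp_rot: [0.745, 0.667, 0.0, 0.001]
wrist_force: [0.1, 0.7, -0.4]
width: 0.006
finger_force: 0.0
```

Run:
```python
from h import *
s,p,r=now();print(s["time"],p,s["wrist_force"])
t=snapshot("top");b=snapshot("side")
o=np.zeros((600,800,3),np.uint8);o[:300,:400]=cv2.resize(t[60:300,100:520],(400,300)[:2])
o[:300,400:]=cv2.resize(b[130:330,180:447],(400,300))
o[300:,:400]=cv2.resize(t[190:265,135:235],(400,300),interpolation=2);o[300:,400:]=cv2.resize(b[155:230,215:315],(400,300),interpolation=2)
cv2.imwrite("pics/final.png",o)
```

```text
36.1 [0.47278026 0.04456717 0.19294301] [ 0.08393374  0.72029647 -0.39248859]
```

View pics/final.png

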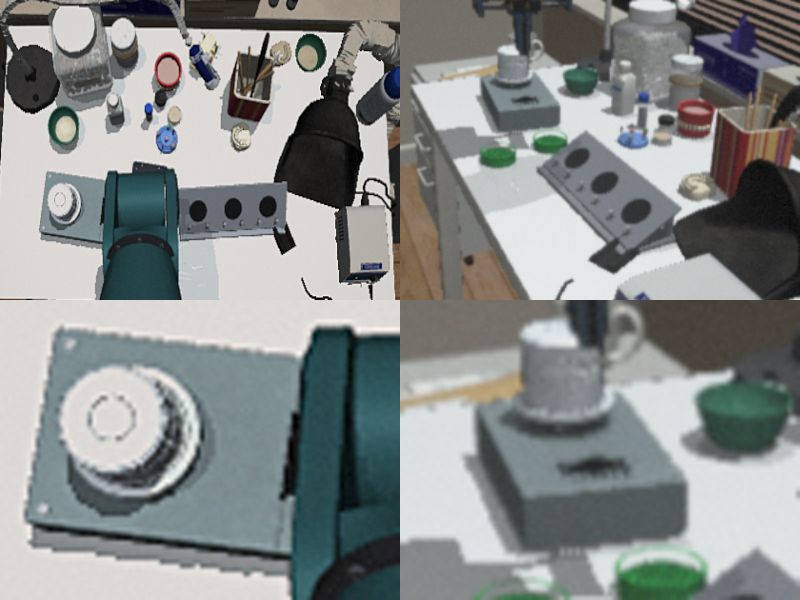

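The top and side views show the three-layer stack upright and centred on the plate (lower panels). The rack is empty, the bystanders have not moved, and the arm is clear.

```bash
python3 -c "
from plant import workorder
print(workorder.hand_in())"
```

```text
the job is handed in; nothing more can be done
None
```

The stack (pan, sieve, lid) is on the spring plate, centred to about 1 mm; the thumbwheel was rolled away to its stop, judged by force and pressed harder than the suggested 3 to 8 N (up to about 28 N); the job was handed in at about 36 s.

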